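# Pack the reagent caddy for the clotting analyser

### The job

Pack the grey caddy for the clotting analyser: thread the flat two-hole spacer over the two pins so that it lies fully down, then stand the small capped vial upright on the middle of it, between the pins; stand the tall slim bottle in the narrower round well and the squat wide jar in the wider one, in any order. Set the glass down without dropping it, and leave the one-hole plate and the open, capless vial where they lie.

Things in the scene. Friction and masses are not known exactly. Their poses are not given: they have to be found in the camera images.
- spacer_c (a point): the flat aluminium spacer to be packed: a 34 x 80 x 8 mm plate lying flat, with two 14 mm through holes at y = -27 and +27 mm; about 50 g; the point is its centre (4 mm above its underside); x is across its 34 mm width, y along its 80 mm length, z up
- vial_c (a point): the small capped vial to be packed: amber glass body with a paper band, plain white cap 11 mm high, 26 mm diameter, 38 mm tall in all, standing upright; about 25 g; the point is its centre, half-way up (19 mm above its foot); z up
- bottle_c (a point): the tall slim capped bottle to be packed: amber glass, white cap, 30 mm diameter, 68 mm tall, standing upright; about 60 g; the point is its centre, half-way up (34 mm above its foot); z up
- jar_c (a point): the squat wide capped jar to be packed: amber glass, white cap, 48 mm diameter, 46 mm tall, standing upright; about 90 g; the point is its centre, half-way up (23 mm above its foot); z up
- shim_c (a point): look-alike to leave alone: an aluminium plate of the same 34 x 80 x 8 mm outline as the spacer but with one single 14 mm hole in its middle; the point is its centre; y along its length
- open_vial_c (a point): look-alike to leave alone: an empty amber glass vial without a cap, open at the top, 26 mm diameter, 38 mm tall; the point is its centre, half-way up
- caddy: the grey caddy, a fixed shallow tray 96 mm (its x) by 270 mm (its y) with a rim 14 mm high, walls and floor 4 mm thick; the origin is the centre of its underside, on the table. Three white blocks, each 84 x 84 mm, stand in it side by side along its y, 86 mm apart centre to centre, in an order that changes from start to start; they are turned with the caddy and fixed
- pin_block: the block with two upright steel pins, no well: 84 x 84 x 12 mm; the origin is the centre of its underside, 4 mm above the table; its flat top is 12 mm above the origin; the pins stand at y = -27 and +27 mm of this frame (along the caddy's length), 8 mm diameter, ending in a taper, their tips 30 mm above the origin
- slim_block: the block with the narrower round well: 84 x 84 x 24 mm; the origin is the centre of its underside, 4 mm above the table; the well is in its middle, 44 mm diameter, mouth 24 mm and floor 10 mm above the origin (14 mm deep)
- wide_block: the block with the wider round well: 84 x 84 x 24 mm; the origin is the centre of its underside, 4 mm above the table; the well is in its middle, 62 mm diameter, mouth 24 mm and floor 10 mm above the origin (14 mm deep)
Not all that is in view belongs to the job. Leave any red or turquoise look-alike of the part that bears vial_c alone.

How it is judged:
On the way, in this order (a step that is already met when the one before it is completed fails the run):
1. the two-hole spacer lies over both pins, down on its block (horizontal distance between spacer_c and pin_block below 0.008 m and z of spacer_c in the frame of pin_block between 0.0135 and 0.0185 m and angle between the y axis of spacer_c and the y axis of pin_block, either way round below 0.2 rad and angle between the z axis of spacer_c and the z axis of pin_block, either way round below 0.06 rad), for 0.2 s.
2. the small capped vial stands on the spacer between the pins (all of step 1 and horizontal distance between vial_c and pin_block below 0.012 m and z of vial_c in the frame of pin_block between 0.036 and 0.042 m and angle between vial_c's own z axis and vertical below 0.12 rad), for 0.2 s.
At the end, for the whole second after the job is handed in: Spacer flat on its block (2.5 mm), over both pins; vial upright on it; bottle in the narrow well and jar in the wide one, upright on the floor (3 mm), each within 12 mm of the middle (spacer 8 mm, 0.2 rad), tilt under 0.12 rad; all released and at rest; look-alikes within 30 mm of their start (all of step 2 and horizontal distance between bottle_c and slim_block below 0.012 m and z of bottle_c in the frame of slim_block between 0.041 and 0.047 m and angle between each of bottle_c, jar_c's own z axis and vertical below 0.12 rad and horizontal distance between jar_c and wide_block below 0.012 m and z of jar_c in the frame of wide_block between 0.03 and 0.036 m and distance of each of shim_c, open_vial_c from where it was at the start of the episode below 0.03 m and linear speed of each of spacer, vial, bottle, jar below 0.02 m/s and angular speed of each of spacer, vial, bottle, jar below 0.2 rad/s and contact force between the fingers and spacer below 0.05 N and contact force between the fingers and vial below 0.05 N and contact force between the fingers and bottle below 0.05 N and contact force between the fingers and jar below 0.05 N); the robot touches nothing.
It fails at once if a look-alike (one-hole plate or open vial) is moved more than 30 mm (distance of any of shim_c, open_vial_c from where it was at the start of the episode above 0.03 m).
It fails at once if glass is dropped: the vial, bottle or jar moves faster than 0.7 m/s (a fall of 25 mm or more) while nothing of the robot touches it ((linear speed of vial above 0.7 m/s and contact force between each of the fingers, the arm and vial below 0.01 N) or (linear speed of bottle above 0.7 m/s and contact force between each of the fingers, the arm and bottle below 0.01 N) or (linear speed of jar above 0.7 m/s and contact force between each of the fingers, the arm and jar below 0.01 N)).
It also fails if it takes over 104 s, if anything falls off the work surface, if the arm or the gripper's body presses on something with over 40 N, if the wrist force passes 120 N, or if a joint passes its speed limit or range.

### The arm

A 6-joint arm with a two-finger parallel gripper is mounted at the origin on the work surface. World frame = base frame: x ahead of the robot, y to its left, z up, the work surface at z = 0. Lengths are in m, angles in rad, forces in N, time in s.
With the tool pointing down it reaches from about 0.4 to 0.925 m from the base axis. Payload 3.4 kg.
Tool frame: the origin (TCP) lies on the centre line of the jaws, within the pads' length; the fingertips stand 19 mm ahead of it and the grasp point (between the pads) is the TCP; z points along the fingers, y is the direction in which the jaws open and shut (so a half turn about z gives the same grasp; the last joint's range is limited). The gripper opens to 85 mm and grips with 20 to 120 N. Pads are 22 mm wide; open, the fingers measure 114 mm over their backs; the gripper's body (76 mm by 85 mm) begins 54 mm behind the grasp point. The pads swing forward as they close: fully open they stand 13 mm farther back than shut.
Start: joints at [1.159, 0.307, 1.506, -0, 1.328, -0.073], TCP at [0.191, 0.542, 0.25] pointing down, gripper open.
Joint ranges: [-3.12, 3.12], [-1.05, 2.28], [0.14, 2.33], [-1.42, 4.57], [0.1, 2.73], [-2.68, 2.68]. Speed limits (rad/s): [2.57, 2.57, 3.14, 3.14, 3.14, 3.14].

### API

Orientations are given as a unit quaternion [x, y, z, w].
In Python, from workcell import ctrl gives the robot as it stands.
- The arm moves only by the shell command python3 -m handwheel 'ROWS'. ROWS is JSON, a list of rows, each an object of numbers: "tx", "ty", "tz": the shift along the tool's x, y, z in mm; "ax", "ay", "az": the turn, a rotation vector about the tool's x, y, z in rad; "grip": the closure in counts, from 0 (fully open) to 255 (shut). In form: [{"tx": .., "ty": .., "tz": .., "ax": .., "ay": .., "az": .., "grip": ..}, ...]. A call has 1 to 5 rows; each row is the pose to reach, as a shift and turn from the pose commanded when the call began, along the tool's axes at that moment; what a row does not reach only later rows make up. A row lasts 1/12 s, in which the tool goes at most 41.7 mm and 7.16 degrees, less where a joint would pass 70% of its speed; a pose out of reach is approached as far as the arm can. A call with a gripper value outside its range is refused whole. The fingers move at their own pace and stop on an object; the grip force is fixed at half the most. Time passes only in rows, so rows that repeat a pose let the fingers close. It gives the time, the measured TCP pose, the force and the opening at its end, in the units of the state.
- ctrl.observe(): the state, without advancing time (a new reading comes with each control period).
- ctrl.camera(name): name is "side" or "top"; returns a dict with "image" (420x560x3 uint8, red, green, blue), "depth" (420x560 float32, m along the optical axis (not along the pixel's ray), 0 where there is no reading), "vertical_fov" (degrees; the focal length in pixels is half the picture's height over the tangent of half this angle, whatever the lens; pixels are square), "cx", "cy" (the principal point, pixels), "k1" (the pictures are not rectified: a ray, as slopes to the right and down, at radius r is drawn at 1 + k1 r^2 times it, then the intrinsics apply), "R" (3x3) and "t" (3): a world point X has camera coordinates R X + t. Camera axes: x right, y down, z forward; pixel columns grow to the right and rows downward; lengths in m; the calibration is good to about 2 mm. A picture is of the moment at which its call begins.
- ctrl.hand_in(): hands the job in, once; it reports no verdict.
Trained networks look in a picture, given as the dict that the camera call returned (one of the last four; its "shot" number tells which), for a name from the list of things; names that differ only in an ending like _2 or _b are one class to them, and where a whole thing is asked for, a point or a joint stands for the part that bears it (a point fixed in the world has none). Each returns a list of dicts, best first, with "confidence" (0 to 1); they miss things now and then, are a little off and sometimes report something else, mostly with a low value. They report only what shows in the picture. A call takes as long as a camera call. They do not tell look-alikes from the thing itself.
- ctrl.regions_of(target, picture): "pixels" (420x560 bool, what is visible of it) and "rect" ([left, top, width, height] in pixels, round what is visible of it).
- ctrl.place_of(target, picture): "pixel" ([column, row] in pixels: a listed point, or the origin of a listed thing).
The state is a dict: "t": time; "q": joint angles; "joint_vel": joint speeds; "joint_torque": joint torques, N m; "ee_pos": TCP position; "eef_rot": TCP orientation; "wrist_force": force on the tool from outside, world axes, zero at the start; "moment": the same for the moment, N m; "gripper_width": opening from 0.0 (shut) to 1.0 (fully open).
Only numpy, scipy, OpenCV 4.12 (cv2) and the standard library are available. Lean on these libraries where they do the work, as an engineer would, in place of code of your own. Each camera call takes 0.05 s, during which the arm holds its last target.

## Working session

There is one attempt and no reset: what is moved stays moved. The work goes in short steps, Python scripts to look and compute and a shell command to move; the robot and the scene stay as the last step left them, time stands still between calls to the robot, and variables do not carry over. Pictures are saved under pics/ and viewed, and the job is handed in when it is done.

```bash
ls; mkdir -p pics; cat > h.py <<'E'
import numpy as np, cv2
from workcell import ctrl
def K(p):
    h=p["image"].shape[0]; f=h/2/np.tan(np.radians(p["vertical_fov"])/2)
    return f
def px2ray(p,uv):
    f=K(p); xd=(uv[0]-p["cx"])/f; yd=(uv[1]-p["cy"])/f
    rd=np.hypot(xd,yd); r=rd
    for _ in range(30): r=rd/(1+p["k1"]*r*r)
    s=r/rd if rd>1e-9 else 1
    return np.array([xd*s,yd*s,1.])
def atz(p,uv,z):
    R=np.array(p["R"]);t=np.array(p["t"]); d=R.T@px2ray(p,uv); c=-R.T@t
    return c+d*(z-c[2])/d[2]
def atdepth(p,uv):
    d=p["depth"][int(round(uv[1])),int(round(uv[0]))]
    R=np.array(p["R"]);t=np.array(p["t"])
    return R.T@(px2ray(p,uv)*d-t)
def proj(p,X):
    R=np.array(p["R"]);t=np.array(p["t"]); c=R@np.array(X)+t; x,y=c[0]/c[2],c[1]/c[2]
    s=1+p["k1"]*(x*x+y*y); f=K(p); return np.array([p["cx"]+f*x*s,p["cy"]+f*y*s])
def cloud(p):
    h,w=p["depth"].shape; f=K(p)
    u,v=np.meshgrid(np.arange(w),np.arange(h)); xd=(u-p["cx"])/f; yd=(v-p["cy"])/f
    rd=np.hypot(xd,yd); r=rd.copy()
    for _ in range(30): r=rd/(1+p["k1"]*r*r)
    s=np.where(rd>1e-9,r/np.maximum(rd,1e-9),1); D=p["depth"]
    C=np.stack([xd*s*D,yd*s*D,D],-1)
    return (C-np.array(p["t"]))@np.array(p["R"])
def save(p,n,crop=None,sc=1):
    im=p["image"][...,::-1]
    if crop: l,t,w,h=crop; im=im[t:t+h,l:l+w]
    cv2.imwrite("pics/"+n,cv2.resize(im,None,fx=sc,fy=sc,interpolation=cv2.INTER_CUBIC))
E
python3 - <<'E'
from h import *
print(ctrl.observe())
for n in ["top","side"]:
    p=ctrl.camera(n); save(p,n+"0.png",sc=1.4)
    print(n,p["vertical_fov"],p["cx"],p["cy"],p["k1"],"cam",-np.array(p["R"]).T@np.array(p["t"]))
    for k in ["spacer_c","vial_c","bottle_c","jar_c","shim_c","open_vial_c","caddy","pin_block","slim_block","wide_block"]:
        print(k,[(round(d["confidence"],2),np.round(d["pixel"],1).tolist()) for d in ctrl.place_of(k,p)])
E
```

```text
pics
{'t': 0.0, 'q': array([ 1.15847976e+00,  3.07592440e-01,  1.50764898e+00,  2.48154775e-06,
        1.32840155e+00, -7.34838352e-02]), 'joint_vel': array([ 3.80714041e-04,  3.47257135e-05, -1.75454676e-04,  1.50055254e-03,
       -2.10105556e-03,  1.11203501e-03]), 'joint_torque': array([-1.88430618e-03, -4.57554817e+01, -2.51910049e+01, -4.89845461e-04,
        1.34916484e-02,  2.24885071e-05]), 'ee_pos': array([0.19087647, 0.54170983, 0.24937907]), 'eef_rot': array([ 1.68607303e-01,  9.85682772e-01, -9.94774351e-04, -2.47738511e-04]), 'wrist_force': array([ 0.78208006,  0.26757526, -0.54305799]), 'moment': array([-0.00735281, -0.02152868,  0.04575813]), 'gripper_width': 0.9996022315966208}
top 55.38072990846492 279.85049233866573 209.43718134292587 -0.08127928550983234 cam [ 0.3581734  -0.01060251  0.86067708]
spacer_c [(0.62, [443.4, 228.1])]
vial_c [(0.69, [255.5, 165.5]), (0.66, [359.4, 250.0]), (0.58, [386.4, 230.0]), (0.48, [360.8, 286.6])]
bottle_c [(0.83, [108.8, 178.5])]
jar_c [(0.92, [272.6, 242.3]), (0.68, [105.5, 180.4])]
shim_c [(0.88, [180.7, 246.0])]
open_vial_c [(0.47, [439.2, 175.4])]
caddy [(0.69, [258.4, 166.6])]
pin_block [(0.81, [296.0, 170.0])]
slim_block [(0.82, [216.4, 168.5])]
wide_block []
side 51.32522959383244 272.83781766392786 209.0150742173806 -0.02670526074011601 cam [ 0.15539041 -0.77268861  0.64023173]
spacer_c [(0.79, [332.1, 358.0])]
vial_c [(0.73, [262.7, 288.0]), (0.68, [300.9, 306.4]), (0.52, [233.5, 300.5])]
bottle_c [(0.52, [242.3, 159.7])]
jar_c [(0.75, [241.1, 235.1])]
shim_c [(0.8, [215.4, 201.1])]
open_vial_c [(0.72, [330.3, 358.6]), (0.61, [393.8, 329.1])]
caddy [(0.95, [296.4, 221.2])]
pin_block [(0.66, [316.6, 237.7])]
slim_block [(0.85, [285.3, 204.1])]
wide_block [(0.77, [297.1, 220.5])]
```

View pics/top0.png

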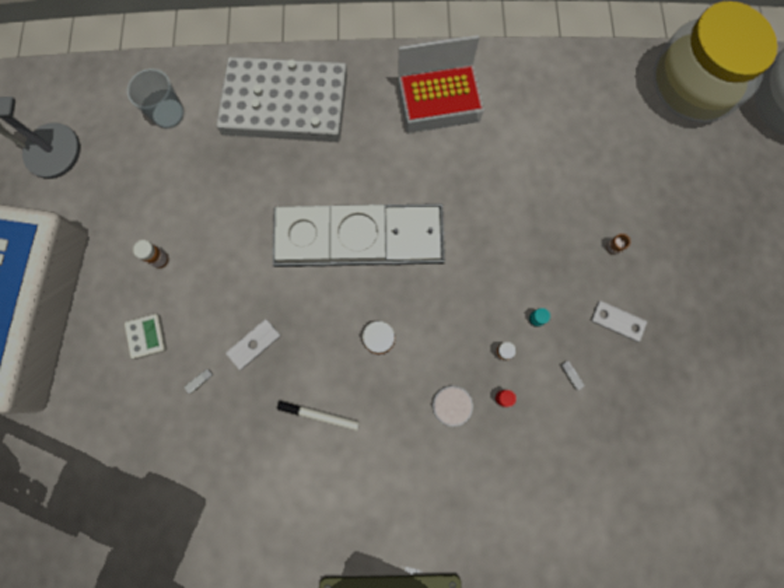

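View pics/side0.png

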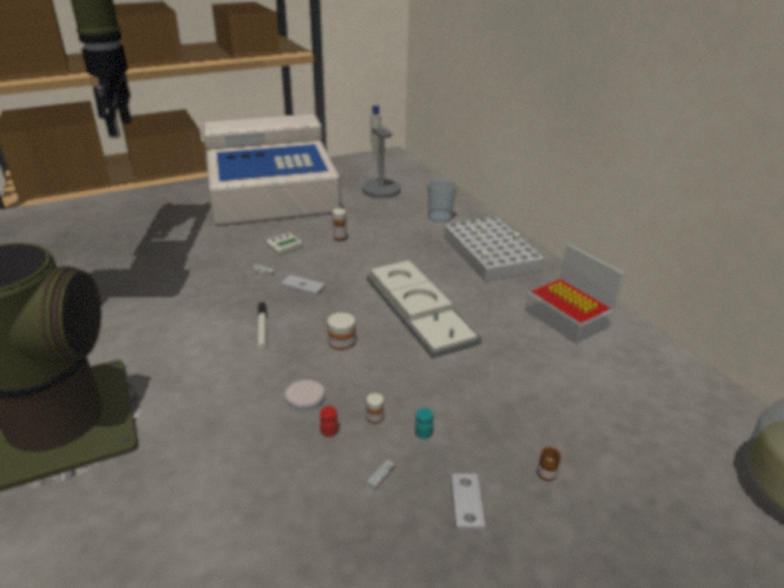

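The top picture shows the two-hole spacer at about (442,229) px, the capped vial at (361,251), and red and turquoise look-alikes beside it. The jar is at (270,240), the bottle at (105,179) and the open vial at (442,173). The one-hole plate is at (180,246). The caddy is in the middle, with blocks in the order slim, wide, pins from left to right. Now for exact positions.

```bash
cat > m.py <<'E'
from h import *
T=ctrl.camera("top"); S=ctrl.camera("side")
ct=cloud(T); cs=cloud(S)
np.set_printoptions(precision=4,suppress=True)
def reg(k,p,near=None):
    r=ctrl.regions_of(k,p)
    if near is not None: r=sorted(r,key=lambda d:np.hypot(d["rect"][0]+d["rect"][2]/2-near[0],d["rect"][1]+d["rect"][3]/2-near[1]))
    return r[0] if r else None
for nm,p,c,near in [("top",T,ct,dict(spacer_c=(442,229),vial_c=(361,251),bottle_c=(105,179),jar_c=(270,240),shim_c=(180,246),open_vial_c=(442,173))),("side",S,cs,dict(spacer_c=(333,358),vial_c=(268,290),bottle_c=(242,160),jar_c=(243,236),shim_c=(216,203),open_vial_c=(393,330)))]:
  for k,n in near.items():
    r=reg(k,p,n)
    if r is None: print(nm,k,"none"); continue
    m=r["pixels"]; X=c[m]; X=X[p["depth"][m]>0]
    cnt=max(cv2.findContours(m.astype(np.uint8),cv2.RETR_EXTERNAL,cv2.CHAIN_APPROX_NONE)[0],key=len).reshape(-1,2)
    zt={"spacer_c":.008,"shim_c":.008,"vial_c":.038,"bottle_c":.068,"jar_c":.046,"open_vial_c":.038}[k]
    print(nm,k,r["rect"],round(r["confidence"],2),"zq",np.percentile(X[:,2],[5,50,95]))
    if "spacer" in k or "shim" in k:
        W=np.array([atz(p,q,zt)[:2] for q in cnt],np.float32); print("   rect",cv2.minAreaRect(W*1000))
    top=X[X[:,2]>zt-.006]; 
    if len(top)>5:
        print("   top n",len(top),"mid",(np.percentile(top,2,axis=0)+np.percentile(top,98,axis=0))/2,"ext",np.percentile(top,98,axis=0)-np.percentile(top,2,axis=0))
    print("   place",[ (round(d["confidence"],2),atz(p,d["pixel"],zt/2)) for d in ctrl.place_of(k,p)])
for b in ["caddy","pin_block","slim_block","wide_block"]:
  for nm,p in (("top",T),("side",S)):
    z=0 if b=="caddy" else .004
    print(b,nm,[(round(d["confidence"],2),atz(p,d["pixel"],z)) for d in ctrl.place_of(b,p)])
# caddy from heights
m=(ct[...,2]>.008)&(ct[...,2]<.04)&(ct[...,0]>.38)&(ct[...,0]<.55)&(abs(ct[...,1]-.03)<.2)
cv2.imwrite("pics/cm.png",m.astype(np.uint8)*255)
np.save("T.npy",T,allow_pickle=True);np.save("S.npy",S,allow_pickle=True)
save(T,"caddyT.png",(170,120,170,100),4.5)
save(S,"caddyS.png",(240,170,120,100),5)
E
python3 m.py
```

```text
top spacer_c [424.1, 214.0, 37.4, 31.7] 0.75 zq [0.0004 0.007  0.0094]
   rect ((466.0267333984375, -364.7872314453125), (81.85397338867188, 37.2486686706543), 63.55628967285156)
   top n 526 mid [ 0.4674 -0.3652  0.0069] ext [0.0526 0.0749 0.0065]
   place [(0.77, array([ 0.4738, -0.3709,  0.004 ]))]
top vial_c [352.2, 245.1, 15.1, 15.4] 0.51 zq [0.0156 0.0363 0.0397]
   top n 111 mid [ 0.4229 -0.1797  0.037 ] ext [0.0222 0.0218 0.0064]
   place [(0.74, array([ 0.4239, -0.1733,  0.019 ])), (0.49, array([ 0.3516, -0.1778,  0.019 ])), (0.43, array([ 0.4736, -0.2303,  0.019 ]))]
top bottle_c [94.6, 170.3, 25.5, 23.0] 0.86 zq [0.0042 0.0497 0.0687]
   top n 132 mid [0.583  0.3575 0.0666] ext [0.0236 0.0244 0.0082]
   place [(0.67, array([0.5855, 0.3582, 0.034 ])), (0.21, array([ 0.4643, -0.3556,  0.034 ]))]
top jar_c [257.7, 228.1, 24.5, 24.9] 0.96 zq [0.027  0.0452 0.0476]
   top n 389 mid [0.4472 0.0094 0.0452] ext [0.0397 0.0396 0.0054]
   place [(0.88, array([0.4467, 0.0101, 0.023 ]))]
top shim_c [160.5, 227.0, 38.6, 39.2] 0.83 zq [0.0006 0.007  0.0096]
   rect ((444.2322692871094, 
[... 1690 characters left out ...]
 ]))]
side open_vial_c [385.9, 317.1, 16.3, 26.7] 0.77 zq [0.0035 0.0261 0.0398]
   top n 119 mid [ 0.5862 -0.3712  0.0367] ext [0.0247 0.0243 0.0082]
   place [(0.9, array([ 0.592 , -0.3663,  0.019 ])), (0.72, array([0.5881, 0.3876, 0.019 ]))]
caddy top []
caddy side [(0.86, array([0.608 , 0.0374, 0.    ]))]
pin_block top [(0.72, array([ 0.6075, -0.0447,  0.004 ]))]
pin_block side [(0.97, array([ 0.6191, -0.0481,  0.004 ]))]
slim_block top [(0.57, array([0.6088, 0.1264, 0.004 ])), (0.48, array([0.4447, 0.205 , 0.004 ]))]
slim_block side [(0.59, array([0.6161, 0.127 , 0.004 ]))]
wide_block top [(0.96, array([0.6162, 0.0312, 0.004 ]))]
wide_block side [(0.71, array([0.6084, 0.0358, 0.004 ]))]
```

```bash
python3 - <<'E'
from h import *
np.set_printoptions(precision=4,suppress=True)
for n in "TS":
    p=np.load(n+".npy",allow_pickle=True).item(); c=cloud(p)
    roi=(c[...,0]>.53)&(c[...,0]<.70)&(abs(c[...,1]-.04)<.17)
    for lo,hi,z in [(.010,.045,.0)]:
        m=(roi&(c[...,2]>lo)&(c[...,2]<hi)).astype(np.uint8)
        X=c[m>0][:,:2].astype(np.float32)*1000
        print(n,"caddy cloud",cv2.minAreaRect(X), np.median(X,0))
    g=cv2.cvtColor(p["image"],cv2.COLOR_RGB2GRAY)
    m=(roi&(g>150)).astype(np.uint8); print(m.sum())
    for k,lo,hi,z in (("low",.011,.021,.016),("high",.0235,.034,.028)):
        mm=(roi&(c[...,2]>lo)&(c[...,2]<hi)&(g>130)).astype(np.uint8)
        mm=cv2.morphologyEx(mm,cv2.MORPH_OPEN,np.ones((3,3)))
        cn=max(cv2.findContours(mm,cv2.RETR_EXTERNAL,cv2.CHAIN_APPROX_NONE)[0],key=len).reshape(-1,2)
        W=np.array([atz(p,q,z)[:2] for q in cn],np.float32)*1000
        print(n,k,cv2.minAreaRect(W))
E
```

```text
T caddy cloud ((614.197021484375, 38.558494567871094), (269.1488037109375, 97.64897918701172), 89.76354217529297) [612.0022  40.042 ]
3997
T low ((613.2554931640625, -46.37828063964844), (83.860107421875, 82.26486206054688), 88.74079895019531)
T high ((613.8321533203125, 38.6087646484375), (83.80311584472656, 83.00299835205078), 0.3534383177757263)
S caddy cloud ((610.4359130859375, 36.93827819824219), (97.4931640625, 270.0229797363281), 0.3282885253429413) [607.7114  11.1425]
1573
S low ((613.7476196289062, -45.178348541259766), (90.38410186767578, 86.63375854492188), 89.90762329101562)
S high ((612.1575317382812, 81.2284164428711), (83.27812957763672, 172.32504272460938), 0.08260829001665115)
```

View pics/caddyT.png

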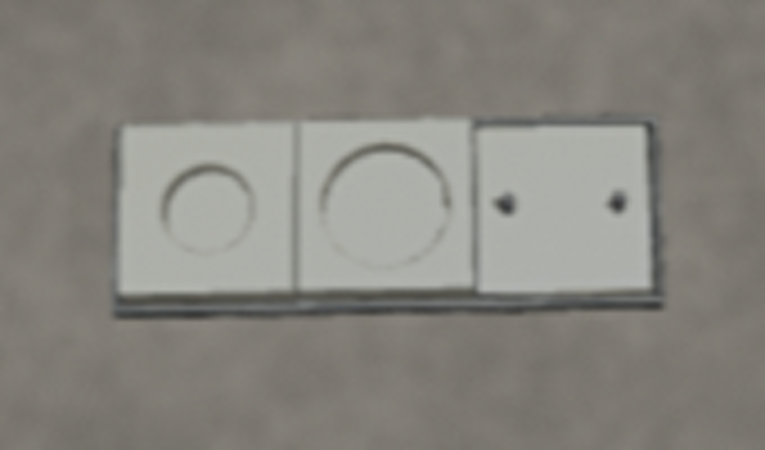

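View pics/caddyS.png

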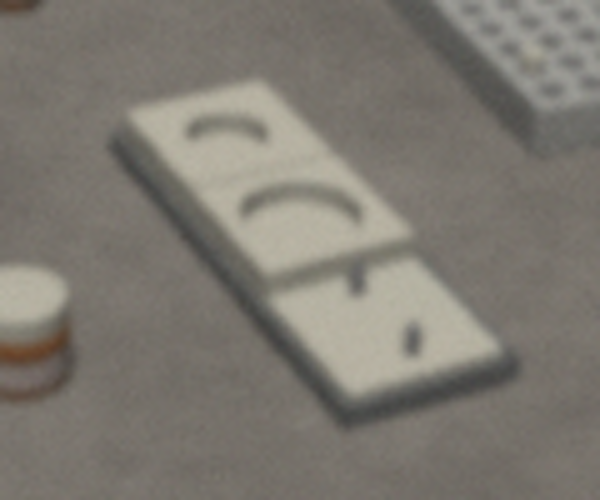

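```bash
cat > plan.py <<'E'
import sys,numpy as np
from workcell import ctrl
from scipy.spatial.transform import Rotation as Ro
# plan.py x y z yaw_of_jaw_axis(deg)  (mm)
o=ctrl.observe(); x,y,z,yaw=map(float,sys.argv[1:5])
R=Ro.from_quat(o["eef_rot"]).as_matrix()
best=None
for k in (0,180):
    a=np.radians(yaw+k); Y=np.array([np.cos(a),np.sin(a),0]); Z=np.array([0,0,-1.]); X=np.cross(Y,Z)
    v=Ro.from_matrix(R.T@np.column_stack([X,Y,Z])).as_rotvec()
    if best is None or np.linalg.norm(v)<np.linalg.norm(best): best=v
d=R.T@(np.array([x,y,z])-1000*o["ee_pos"])
print("pos",np.round(1000*o["ee_pos"],1),"q",np.round(o["q"],2),"F",np.round(o["wrist_force"],1),"w",round(o["gripper_width"]*85,1),"t",round(o["t"],2))
print("t",np.round(d,1),"a",np.round(best,3),"dist",round(np.linalg.norm(d),1))
E
python3 plan.py 600 50 250 10
```

```text
pos [191.1 542.3 250.3] q [ 1.16  0.31  1.51 -0.    1.33 -0.07] F [-0.3 -0.4  0.4] w 85.1 t 2.8
t [-5.493e+02 -3.284e+02  3.000e-01] a [-0.     0.     1.057] dist 640.0
```

```bash
python3 -m handwheel '[{"tx":-549,"ty":-328,"az":1.057,"grip":0},{"tx":-549,"ty":-328,"az":1.057,"grip":0},{"tx":-549,"ty":-328,"az":1.057,"grip":0},{"tx":-549,"ty":-328,"az":1.057,"grip":0},{"tx":-549,"ty":-328,"az":1.057,"grip":0}]'; python3 plan.py 600 50 250 10
```

```text
pos [191.1 542.3 250.3] q [ 1.16  0.31  1.51 -0.    1.33 -0.07] F [-0.3 -0.4  0.4] w 85.1 t 2.8
t [-5.493e+02 -3.284e+02  3.000e-01] a [-0.     0.     1.057] dist 640.0invalid input
```

```bash
python3 -m handwheel '[{"tx":-549,"ty":-328,"tz":0,"ax":0,"ay":0,"az":1.057,"grip":0},{"tx":-549,"ty":-328,"tz":0,"ax":0,"ay":0,"az":1.057,"grip":0},{"tx":-549,"ty":-328,"tz":0,"ax":0,"ay":0,"az":1.057,"grip":0},{"tx":-549,"ty":-328,"tz":0,"ax":0,"ay":0,"az":1.057,"grip":0},{"tx":-549,"ty":-328,"tz":0,"ax":0,"ay":0,"az":1.057,"grip":0}]'; python3 plan.py 600 50 250 10
```

```text
t: 3.22
ee_pos: [0.325, 0.3807, 0.2504]
eef_rot: [0.466, 0.885, 0.0, 0.0]
wrist_force: [1.2, 0.4, -0.1]
gripper_width: 1.001
pos [325.  380.7 250.4] q [ 0.78  0.2   1.66 -0.    1.28  0.18] F [ 1.2  0.4 -0.1] w 85.1 t 3.22
t [-428.3   39.5    0.5] a [ 0.    -0.     0.427] dist 430.1
```

```bash
python3 -m handwheel '[{"tx":-428,"ty":40,"tz":0,"ax":0,"ay":0,"az":0.427,"grip":0},{"tx":-428,"ty":40,"tz":0,"ax":0,"ay":0,"az":0.427,"grip":0},{"tx":-428,"ty":40,"tz":0,"ax":0,"ay":0,"az":0.427,"grip":0},{"tx":-428,"ty":40,"tz":0,"ax":0,"ay":0,"az":0.427,"grip":0},{"tx":-428,"ty":40,"tz":0,"ax":0,"ay":0,"az":0.427,"grip":0}]'; python3 plan.py 465.5 -365.5 200 -26.3
```

```text
t: 3.63
ee_pos: [0.4595, 0.221, 0.2506]
eef_rot: [0.642, 0.767, 0.0, 0.0]
wrist_force: [0.1, 1.1, 0.3]
gripper_width: 0.999
pos [459.5 221.  250.6] q [0.37 0.22 1.64 0.   1.29 0.19] F [0.1 1.1 0.3] w 84.9 t 3.63
t [-578.4  -97.8   50.4] a [ 0.001 -0.     0.637] dist 588.7
```

```bash
python3 -m handwheel '[{"tx":-578,"ty":-98,"tz":0,"ax":0,"ay":0,"az":0.637,"grip":0},{"tx":-578,"ty":-98,"tz":0,"ax":0,"ay":0,"az":0.637,"grip":0},{"tx":-578,"ty":-98,"tz":0,"ax":0,"ay":0,"az":0.637,"grip":0},{"tx":-578,"ty":-98,"tz":0,"ax":0,"ay":0,"az":0.637,"grip":0},{"tx":-578,"ty":-98,"tz":0,"ax":0,"ay":0,"az":0.637,"grip":0}]'; python3 plan.py 465.5 -365.5 120 -26.3
```

```text
t: 4.05
ee_pos: [0.4608, 0.0125, 0.2505]
eef_rot: [0.847, 0.531, 0.0, 0.0]
wrist_force: [1.5, 0.3, 0.3]
gripper_width: 0.999
pos [460.8  12.5 250.5] q [-0.06  0.15  1.73 -0.    1.27  0.39] F [1.5 0.3 0.3] w 84.9 t 4.05
t [-338.2  169.   130.5] a [ 0.001 -0.     0.008] dist 400.0
```

```bash
python3 -m handwheel '[{"tx":-338,"ty":169,"tz":100,"ax":0,"ay":0,"az":0.008,"grip":100},{"tx":-338,"ty":169,"tz":100,"ax":0,"ay":0,"az":0.008,"grip":100},{"tx":-338,"ty":169,"tz":100,"ax":0,"ay":0,"az":0.008,"grip":100},{"tx":-338,"ty":169,"tz":100,"ax":0,"ay":0,"az":0.008,"grip":100},{"tx":-338,"ty":169,"tz":100,"ax":0,"ay":0,"az":0.008,"grip":100}]'; python3 plan.py 465.5 -365.5 90 -26.3
```

```text
t: 4.47
ee_pos: [0.4645, -0.189, 0.1968]
eef_rot: [0.848, 0.53, 0.0, 0.0]
wrist_force: [0.0, -0.3, 0.9]
gripper_width: 0.611
pos [ 464.5 -189.   196.8] q [-0.47  0.25  1.73  0.    1.15 -0.02] F [ 0.  -0.3  0.9] w 51.9 t 4.47
t [-158.3   78.1  106.9] a [ 0.001 -0.     0.006] dist 206.3
```

```bash
python3 -m handwheel '[{"tx":-158.3,"ty":78.1,"tz":100,"ax":0,"ay":0,"az":0.006,"grip":100},{"tx":-158.3,"ty":78.1,"tz":106.9,"ax":0,"ay":0,"az":0.006,"grip":100},{"tx":-158.3,"ty":78.1,"tz":106.9,"ax":0,"ay":0,"az":0.006,"grip":100},{"tx":-158.3,"ty":78.1,"tz":106.9,"ax":0,"ay":0,"az":0.006,"grip":100},{"tx":-158.3,"ty":78.1,"tz":106.9,"ax":0,"ay":0,"az":0.006,"grip":100}]'; python3 -m handwheel '[{"tx":0,"ty":0,"tz":0,"ax":0,"ay":0,"az":0,"grip":100},{"tx":0,"ty":0,"tz":0,"ax":0,"ay":0,"az":0,"grip":100}]'; python3 plan.py 465.5 -365.5 60 -26.3
cat > look.py <<'E'
from h import *
import sys
S=ctrl.camera("side");T=ctrl.camera("top"); np.save("S1.npy",S,allow_pickle=True);np.save("T1.npy",T,allow_pickle=True)
X=[float(a)/1000 for a in sys.argv[2:5]]
ims=[]
for p in (S,T):
    u=proj(p,X).astype(int); l=int(np.clip(u[0]-40,0,480)); t=int(np.clip(u[1]-50,0,320))
    ims.append(cv2.resize(p["image"][t:t+100,l:l+80,::-1],None,fx=5,fy=5,interpolation=cv2.INTER_CUBIC)); print(l,t)
cv2.imwrite("pics/"+sys.argv[1],np.hstack(ims))
E
python3 look.py a1.png 465 -365 30
```

```text
t: 4.88
ee_pos: [0.4655, -0.3656, 0.089]
eef_rot: [0.85, 0.527, 0.0, 0.0]
wrist_force: [0.6, -0.1, -0.2]
gripper_width: 0.611
t: 5.05
ee_pos: [0.4649, -0.3649, 0.0883]
eef_rot: [0.85, 0.526, -0.0, -0.001]
wrist_force: [-1.0, 0.4, -0.0]
gripper_width: 0.61
pos [ 464.9 -364.9   88.3] q [-0.74  0.49  1.67  0.    0.99 -0.27] F [-1.   0.4 -0. ] w 51.8 t 5.05
t [-0.3  0.9 28.2] a [-0.003 -0.001 -0.003] dist 28.3
293 298
406 178
```

View pics/a1.png

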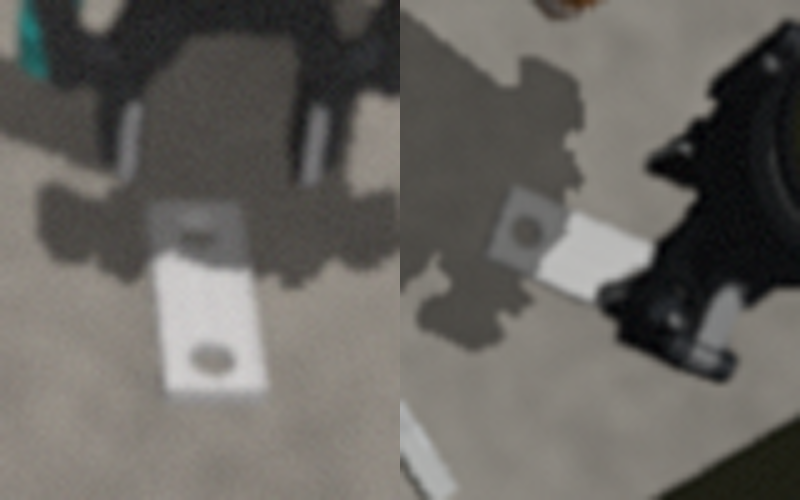

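```bash
python3 - <<'E'
from h import *
np.set_printoptions(precision=4,suppress=True)
p=np.load("S1.npy",allow_pickle=True).item(); c=cloud(p)
sub=c[298:398,293:373]; z=sub[...,2]
m=(z>.05)&(z<.15)&(abs(sub[...,0]-.465)<.08)&(abs(sub[...,1]+.365)<.08)
X=sub[m]; print(len(X))
for lo in np.arange(.055,.11,.005):
    s=X[(X[:,2]>=lo)&(X[:,2]<lo+.005)]
    if len(s): 
        d=(s[:,:2]-[.465,-.365]); a=np.radians(-26.3); al=d@[np.cos(a),np.sin(a)]; pe=d@[-np.sin(a),np.cos(a)]
        print(round(lo,3),len(s),"along jaw",np.percentile(al,[2,50,98])*1000, "neg max/pos min",(al[al<0].max()*1000 if (al<0).any() else 0),(al[al>0].min()*1000 if (al>0).any() else 0),"perp min",np.percentile(pe,[2,50])*1000)
E
```

```text
1012
0.075 13 along jaw [-34.0713  24.6839  29.2795] neg max/pos min -27.34308497175253 24.683925586228167 perp min [-10.8156  -9.3652]
0.08 35 along jaw [-38.9158  24.7778  35.7417] neg max/pos min -27.473274634262054 24.563484275024084 perp min [-11.3727  -8.8054]
0.085 49 along jaw [-40.7867  24.6848  38.0709] neg max/pos min -27.77889971972979 24.600356789369048 perp min [-11.3964  -6.7165]
0.09 44 along jaw [-40.9665  24.6971  37.3542] neg max/pos min -28.328279193807802 24.624528732557096 perp min [-10.744  -6.436]
0.095 42 along jaw [-40.949  -28.6235  36.8793] neg max/pos min -28.57053801312707 24.645943471128405 perp min [-10.9495  -7.1395]
0.1 46 along jaw [-40.0735  24.8395  37.5489] neg max/pos min -27.43489458021954 24.504566292774484 perp min [-11.6019  -6.3436]
0.105 37 along jaw [-39.1547  24.9128  36.0362] neg max/pos min -27.60743361838866 24.722802985571665 perp min [-11.6982  -8.0868]
```

```bash
python3 plan.py 466 -365.8 17.5 -26.3
```

```text
pos [ 465.5 -362.9   90. ] q [-0.73  0.49  1.67  0.    0.99 -0.27] F [ 0.4 -0.4  0.1] w 52.0 t 5.15
t [-2.4  1.8 72.5] a [-0.001 -0.001 -0.   ] dist 72.6
```

```bash
for i in 1 2 3 4; do python3 -m handwheel '[{"tx":0,"ty":0,"tz":0,"ax":0,"ay":0,"az":0,"grip":100}]' | grep -E "ee_pos|eef"; python3 plan.py 466 -365.8 17.5 -26.3 | tail -1; done; python3 - <<'E'
from workcell import ctrl
for i in range(3): print(ctrl.observe()["ee_pos"])
E
```

```text
ee_pos: [0.466, -0.3624, 0.0909]
eef_rot: [0.849, 0.528, 0.0, 0.0]
t [-3.1  1.5 73.4] a [ 0.    -0.     0.001] dist 73.5
ee_pos: [0.4662, -0.3623, 0.0912]
eef_rot: [0.849, 0.528, 0.0, 0.001]
t [-3.2  1.3 73.7] a [0.001 0.    0.002] dist 73.8
ee_pos: [0.4663, -0.3625, 0.0913]
eef_rot: [0.849, 0.528, 0.0, 0.001]
t [-3.1  1.1 73.8] a [0.001 0.    0.002] dist 73.8
ee_pos: [0.4662, -0.3627, 0.0911]
eef_rot: [0.849, 0.528, 0.0, 0.001]
t [-2.8  1.1 73.6] a [0.001 0.    0.001] dist 73.6
[ 0.46620402 -0.36272165  0.09107039]
[ 0.46620402 -0.36272165  0.09107039]
[ 0.46620402 -0.36272165  0.09107039]
```

```bash
python3 -m handwheel '[{"tx":-2.9,"ty":1.1,"tz":20,"ax":0.001,"ay":0,"az":0.001,"grip":100},{"tx":-2.9,"ty":1.1,"tz":40,"ax":0.001,"ay":0,"az":0.001,"grip":100},{"tx":-2.9,"ty":1.1,"tz":52,"ax":0.001,"ay":0,"az":0.001,"grip":100},{"tx":-2.9,"ty":1.1,"tz":60,"ax":0.001,"ay":0,"az":0.001,"grip":100},{"tx":-2.9,"ty":1.1,"tz":60,"ax":0.001,"ay":0,"az":0.001,"grip":100}]';python3 -m handwheel '[{"tx":0,"ty":0,"tz":0,"ax":0,"ay":0,"az":0,"grip":100},{"tx":0,"ty":0,"tz":0,"ax":0,"ay":0,"az":0,"grip":100},{"tx":0,"ty":0,"tz":0,"ax":0,"ay":0,"az":0,"grip":100},{"tx":0,"ty":0,"tz":0,"ax":0,"ay":0,"az":0,"grip":100}]';  python3 plan.py 466 -365.8 17.5 -26.3
```

```text
t: 5.9
ee_pos: [0.4647, -0.3654, 0.0287]
eef_rot: [0.85, 0.528, -0.001, -0.002]
wrist_force: [0.4, 0.5, -0.6]
gripper_width: 0.606
t: 6.23
ee_pos: [0.466, -0.3669, 0.0311]
eef_rot: [0.85, 0.527, -0.0, 0.0]
wrist_force: [-0.6, -0.4, -0.3]
gripper_width: 0.609
pos [ 466.  -366.9   31.1] q [-0.74  0.57  1.72 -0.    0.86 -0.28] F [-0.6 -0.4 -0.3] w 51.7 t 6.23
t [ 1.  -0.5 13.6] a [ 0.001  0.001 -0.001] dist 13.6
```

```bash
python3 -m handwheel '[{"tx":0.5,"ty":-0.3,"tz":7,"ax":0,"ay":0,"az":0,"grip":100},{"tx":0.5,"ty":-0.3,"tz":13,"ax":0,"ay":0,"az":0,"grip":100},{"tx":0.5,"ty":-0.3,"tz":13,"ax":0,"ay":0,"az":0,"grip":100},{"tx":0.5,"ty":-0.3,"tz":13,"ax":0,"ay":0,"az":0,"grip":100},{"tx":0.5,"ty":-0.3,"tz":13,"ax":0,"ay":0,"az":0,"grip":100}]';  python3 plan.py 466 -365.8 17.5 -26.3; python3 look.py a2.png 465 -365 20
```

```text
t: 6.65
ee_pos: [0.4652, -0.3658, 0.0168]
eef_rot: [0.85, 0.527, -0.0, -0.001]
wrist_force: [-0.3, 0.1, 0.4]
gripper_width: 0.606
pos [ 465.2 -365.8   16.8] q [-0.74  0.59  1.73 -0.    0.83 -0.28] F [-0.3  0.1  0.4] w 51.5 t 6.65
t [ 0.4  0.7 -0.7] a [-0.002 -0.    -0.001] dist 1.1
293 302
404 179
```

View pics/a2.png

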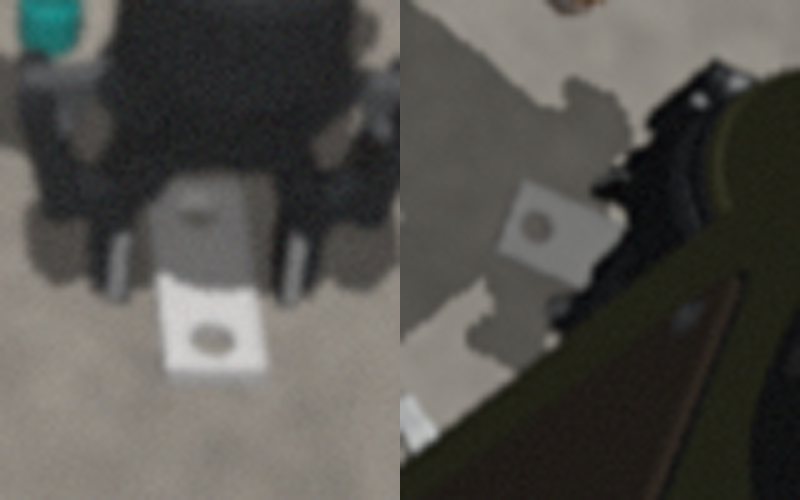

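Both pads are down beside the plate, one on each side of it at mid-length. The side view has the pads at local x≈120 and 295 with the plate between. I'll close the jaws.

```bash
python3 -m handwheel '[{"tx":0,"ty":0,"tz":0,"ax":0,"ay":0,"az":0,"grip":255},{"tx":0,"ty":0,"tz":0,"ax":0,"ay":0,"az":0,"grip":255},{"tx":0,"ty":0,"tz":0,"ax":0,"ay":0,"az":0,"grip":255},{"tx":0,"ty":0,"tz":0,"ax":0,"ay":0,"az":0,"grip":255},{"tx":0,"ty":0,"tz":0,"ax":0,"ay":0,"az":0,"grip":255}]';python3 -m handwheel '[{"tx":0,"ty":0,"tz":-15,"ax":0,"ay":0,"az":0,"grip":255},{"tx":0,"ty":0,"tz":-60,"ax":0,"ay":0,"az":0,"grip":255},{"tx":0,"ty":0,"tz":-60,"ax":0,"ay":0,"az":0,"grip":255},{"tx":0,"ty":0,"tz":-60,"ax":0,"ay":0,"az":0,"grip":255},{"tx":0,"ty":0,"tz":-60,"ax":0,"ay":0,"az":0,"grip":255}]';  python3 plan.py 613.4 -46.2 110 0; python3 look.py a3.png 465 -365 60
```

```text
t: 7.17
ee_pos: [0.4662, -0.3666, 0.0186]
eef_rot: [0.85, 0.527, 0.0, 0.001]
wrist_force: [-0.7, -0.1, 7.1]
gripper_width: 0.379
t: 7.58
ee_pos: [0.4655, -0.3661, 0.0775]
eef_rot: [0.85, 0.527, -0.0, 0.0]
wrist_force: [0.0, 0.7, 0.3]
gripper_width: 0.379
pos [ 465.5 -366.1   77.5] q [-0.74  0.5   1.68 -0.    0.96 -0.28] F [0.  0.7 0.3] w 32.2 t 7.58
t [352.2  -9.5 -32.6] a [ 0.    0.   -0.46] dist 353.9
295 286
412 176
```

View pics/a3.png

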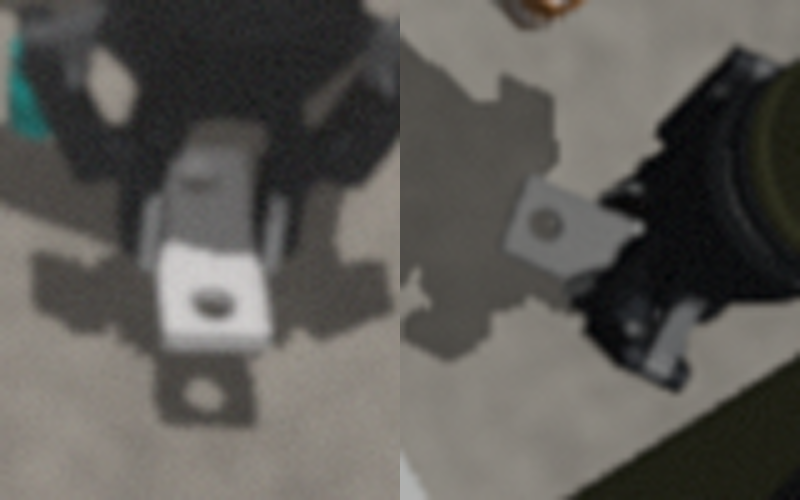

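```bash
python3 - <<'E'
from h import *
np.set_printoptions(precision=1,suppress=True)
p=np.load("S1.npy",allow_pickle=True).item()
o=np.array([.4655,-.3661])
a=np.radians(-26.4); j=np.array([np.cos(a),np.sin(a)]); l=np.array([-np.sin(a),np.cos(a)])
for nm,q,z in (("fl",(158,340),.0675),("fr",(271,338),.0675),("hole1",(213,302),.0675),("hole1b",(213,302),.0635)):
    X=atz(p,(295+q[0]/5,286+q[1]/5),z)[:2]-o; print(nm,X@j*1000,X@l*1000)
c=cloud(p)
m=(c[...,2]>.058)&(c[...,2]<.075)&(abs(c[...,0]-.4655)<.06)&(abs(c[...,1]+.366)<.06)
X=c[m]; d=X[:,:2]-o; J=d@j*1000; L=d@l*1000; s=L<-14
print("z med",np.median(X[s][:,2])*1000,"L min",np.percentile(L[s],[0,1,3]),"J",np.percentile(J[s],[2,50,98]))
# also top
p=np.load("T1.npy",allow_pickle=True).item(); c=cloud(p)
m=(c[...,2]>.058)&(c[...,2]<.075)&(abs(c[...,0]-.4655)<.06)&(abs(c[...,1]+.366)<.06)
X=c[m]; d=X[:,:2]-o; J=d@j*1000; L=d@l*1000; s=L<-14
print("top z med",np.median(X[s][:,2])*1000,"L min",np.percentile(L[s],[0,1,3]),"J",np.percentile(J[s],[2,50,98]))
for nm,q,z in (("hole1",(545-400,222),.0675),):
    X=atz(p,(412+q[0]/5,176+q[1]/5),z)[:2]-o; print(nm,X@j*1000,X@l*1000)
E
```

```text
fl -19.15799527379926 -41.941042074122414
fr 17.123051923157256 -40.208920609906436
hole1 -0.07287691260674893 -26.317233833316887
hole1b 0.6039658520380172 -22.994529147071887
z med 67.91252954232728 L min [-40.6 -40.1 -39.7] J [-17.8  -1.6  15.7]
top z med 61.93025424623604 L min [-26.9 -26.9 -26.9] J [-17.1 -17.1 -17.1]
hole1 -1.5369201609809553 28.55444660480866
```

```bash
python3 - <<'E'
from h import *
np.set_printoptions(precision=1,suppress=True)
T=np.load("T.npy",allow_pickle=True).item();S=np.load("S.npy",allow_pickle=True).item()
for n,p,l,t,s in (("T",T,170,120,4.5),("S",S,240,170,5)):
  g=cv2.cvtColor(p["image"],cv2.COLOR_RGB2GRAY)
  for y in (-.0192,-.0732):
    a=proj(p,(.6134,y,.016));b=proj(p,(.6134,y,.034))
    r=np.mean([a,b],0).astype(int); w=g[r[1]-8:r[1]+9,r[0]-8:r[0]+9].astype(float); d=np.clip(np.median(w)-20-w,0,None); d[d<15]=0
    # keep central
    vv,uu=np.mgrid[-8:9,-8:9]; d*=(np.hypot(vv,uu)<6)
    cen=np.array([ (uu*d).sum(),(vv*d).sum()])/d.sum()+r
    print(n,y,"base",a,"tip",b,"dark centroid",cen, "ctr mid",(a+b)/2, "as z=.024", atz(p,cen,.024)*1000)
E
```

```text
T -0.0192 base [281.7 166. ] tip [281.7 163.6] dark centroid [282.  165.1] ctr mid [281.7 164.8] as z=.024 [613.1 -19.8  24. ]
T -0.0732 base [306.3 165.5] tip [306.8 163.1] dark centroid [306.8 164.7] ctr mid [306.5 164.3] as z=.024 [612.8 -73.7  24. ]
S -0.0192 base [310.8 228.3] tip [311.2 222.2] dark centroid [310.1 223.5] ctr mid [311.  225.2] as z=.024 [615.8 -10.4  24. ]
S -0.0732 base [321.9 240.3] tip [322.4 234.2] dark centroid [322.  237.7] ctr mid [322.2 237.2] as z=.024 [613.  -73.3  24. ]
```

```bash
python3 -m handwheel '[{"tx":352,"ty":-9.5,"tz":-33,"ax":0,"ay":0,"az":-0.46,"grip":255},{"tx":352,"ty":-9.5,"tz":-33,"ax":0,"ay":0,"az":-0.46,"grip":255},{"tx":352,"ty":-9.5,"tz":-33,"ax":0,"ay":0,"az":-0.46,"grip":255},{"tx":352,"ty":-9.5,"tz":-33,"ax":0,"ay":0,"az":-0.46,"grip":255},{"tx":352,"ty":-9.5,"tz":-33,"ax":0,"ay":0,"az":-0.46,"grip":255}]';python3 plan.py 613.1 -47 100 0
```

```text
t: 8.1
ee_pos: [0.5518, -0.1756, 0.095]
eef_rot: [0.706, 0.708, -0.001, -0.002]
wrist_force: [0.1, 0.2, -0.2]
gripper_width: 0.373
pos [ 551.8 -175.6   95. ] q [-0.38  0.47  1.69  0.    0.99 -0.38] F [ 0.1  0.2 -0.2] w 31.7 t 8.1
t [128.5  61.7  -5. ] a [-0.004 -0.002  0.003] dist 142.6
```

```bash
python3 -m handwheel '[{"tx":128.5,"ty":61.7,"tz":-5,"ax":0,"ay":0,"az":0,"grip":255},{"tx":128.5,"ty":61.7,"tz":-5,"ax":0,"ay":0,"az":0,"grip":255},{"tx":128.5,"ty":61.7,"tz":-5,"ax":0,"ay":0,"az":0,"grip":255},{"tx":128.5,"ty":61.7,"tz":-5,"ax":0,"ay":0,"az":0,"grip":255},{"tx":128.5,"ty":61.7,"tz":-5,"ax":0,"ay":0,"az":0,"grip":255}]';python3 -m handwheel '[{"tx":0,"ty":0,"tz":0,"ax":0,"ay":0,"az":0,"grip":255},{"tx":0,"ty":0,"tz":0,"ax":0,"ay":0,"az":0,"grip":255},{"tx":0,"ty":0,"tz":0,"ax":0,"ay":0,"az":0,"grip":255},{"tx":0,"ty":0,"tz":0,"ax":0,"ay":0,"az":0,"grip":255},{"tx":0,"ty":0,"tz":0,"ax":0,"ay":0,"az":0,"grip":255}]';for i in 1 2 3; do python3 -m handwheel '[{"tx":0,"ty":0,"tz":0,"ax":0,"ay":0,"az":0,"grip":255},{"tx":0,"ty":0,"tz":0,"ax":0,"ay":0,"az":0,"grip":255}]' >/dev/null; python3 plan.py 613.1 -47 60 0; done
```

```text
t: 8.52
ee_pos: [0.6154, -0.0447, 0.1]
eef_rot: [0.705, 0.709, 0.0, -0.001]
wrist_force: [-0.6, 0.4, -0.6]
gripper_width: 0.378
t: 8.93
ee_pos: [0.6136, -0.0505, 0.1014]
eef_rot: [0.708, 0.706, -0.0, -0.001]
wrist_force: [1.4, 0.4, -0.7]
gripper_width: 0.377
pos [614.  -49.9 101.7] q [-0.15  0.5   1.6   0.    1.04 -0.15] F [ 0.7 -0.1 -0.9] w 32.3 t 9.1
t [ 2.9 -0.9 41.7] a [-0.001 -0.    -0.001] dist 41.8
pos [614.2 -49.4 101.7] q [-0.15  0.5   1.6   0.    1.04 -0.15] F [-0.3 -0.5 -0.3] w 31.5 t 9.27
t [ 2.4 -1.1 41.7] a [-0.001 -0.    -0.   ] dist 41.8
pos [614.2 -49.2 101.6] q [-0.15  0.5   1.6   0.    1.04 -0.15] F [-0.8 -0.2 -0.4] w 31.7 t 9.43
t [ 2.1 -1.1 41.6] a [-0.001 -0.     0.   ] dist 41.7
```

```bash
python3 -m handwheel '[{"tx":2.2,"ty":-1.1,"tz":15,"ax":0,"ay":0,"az":0,"grip":255},{"tx":2.2,"ty":-1.1,"tz":30,"ax":0,"ay":0,"az":0,"grip":255},{"tx":2.2,"ty":-1.1,"tz":41,"ax":0,"ay":0,"az":0,"grip":255},{"tx":2.2,"ty":-1.1,"tz":41,"ax":0,"ay":0,"az":0,"grip":255},{"tx":2.2,"ty":-1.1,"tz":41,"ax":0,"ay":0,"az":0,"grip":255}]' >/dev/null;for i in 1 2 3; do python3 -m handwheel '[{"tx":0,"ty":0,"tz":0,"ax":0,"ay":0,"az":0,"grip":255},{"tx":0,"ty":0,"tz":0,"ax":0,"ay":0,"az":0,"grip":255},{"tx":0,"ty":0,"tz":0,"ax":0,"ay":0,"az":0,"grip":255}]' >/dev/null; python3 plan.py 613.1 -47 40 0; done; python3 look.py a4.png 613 -47 40
```

```text
pos [613.7 -47.1  61.4] q [-0.15  0.55  1.64  0.    0.95 -0.15] F [ 0.6 -1.   0.2] w 31.9 t 10.1
t [ 0.1 -0.7 21.4] a [ 0.001 -0.    -0.   ] dist 21.4
pos [613.2 -47.   60.9] q [-0.15  0.55  1.64  0.    0.95 -0.15] F [0.1 0.3 0.2] w 31.7 t 10.35
t [-0.  -0.1 20.9] a [-0. -0.  0.] dist 20.9
pos [613.1 -46.9  60.6] q [-0.15  0.55  1.64  0.    0.95 -0.15] F [-0.1 -0.1 -0.2] w 31.8 t 10.6
t [-0.1  0.1 20.6] a [-0.001 -0.     0.   ] dist 20.6
276 176
254 112
```

View pics/a4.png

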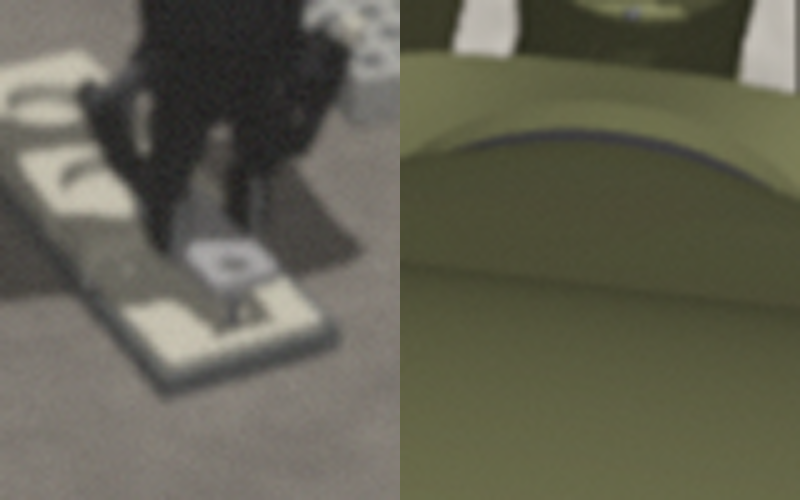

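```bash
python3 - <<'E'
from h import *
S=np.load("S1.npy",allow_pickle=True).item()
print(proj(S,(.613,-.0736,.0506)),proj(S,(.613,-.0736,.0486)),proj(S,(.618,-.0736,.0506)),proj(S,(.613,-.0686,.0506)))
g=cv2.cvtColor(S["image"],cv2.COLOR_RGB2GRAY); print(g[220:238,312:334])
save(S,"a5.png",(300,210,50,50),12)
E
```

```text
[322.86034337 228.53251526] [322.80167249 229.23306375] [324.71872064 228.01356572] [321.76957664 227.39827094]
[[ 83  78  81  87  86  90  88  90  85  76  62  53  43  52  68  67  62  61
   63  69  73  71]
 [ 84  82  81  88  88  90  91  88  89  86  76  66  59  55  67  71  66  65
   68  67  71  70]
 [ 80  83  85  89  93  94  88  90  93  89  86  81  71  70  75  75  70  65
   68  70  71  67]
 [ 85  88  95 103 105 106 103 107 106 103 103 104  97  96  96  86  76  73
   69  69  71  68]
 [ 88  97 116 130 133 136 136 138 134 136 133 132 131 133 124 108  86  77
   71  73  74  70]
 [ 94 112 141 153 156 158 157 156 154 152 155 154 155 154 146 134 112  87
   76  69  72  70]
 [ 98 123 150 163 164 165 164 161 159 151 154 158 160 160 161 152 137 112
   91  76  71  74]
 [ 96 123 144 160 165 169 161 158 145 140 138 142 144 154 159 161 154 133
  113  87  74  75]
 [ 96 109 133 151 161 165 162 151 139 125 122 121 127 141 155 161 161 149
  133 101  81  71]
 [ 96 100 115 132 150 162 160 153 140 129 123 123 129 140 152 159 160 152
  138 112  87  80]
 [ 97  96 101 113 130 151 162 158 152 148 141 138 139 146 146 150 146 140
  131 118 106  92]
 [100  99  96 103 114 134 153 158 161 156 147 143 142 139 135 133 130 130
  130 138 137 125]
 [102  99  99  98 100 119 133 145 145 143 137 133 129 125 123 129 135 140
  148 162 168 158]
 [103 104 102 100  99 104 113 126 128 127 123 118 118 117 128 145 156 164
  172 180 181 174]
 [100 101 102 102  97  99 103 113 115 108 108 110 108 112 126 153 171 180
  185 190 189 187]
 [107 101 103 100 100  98 100 105 103  99  96 100 102 105 118 143 170 184
  189 191 191 190]
 [121 112 105 106 103 102 102 104 101  95  90  91 104 108 107 126 148 172
  187 193 190 190]
 [151 136 117 105 101 103 104 105 103  96  87  97 115 116 108 111 134 161
  180 189 191 191]]
```

View pics/a5.png

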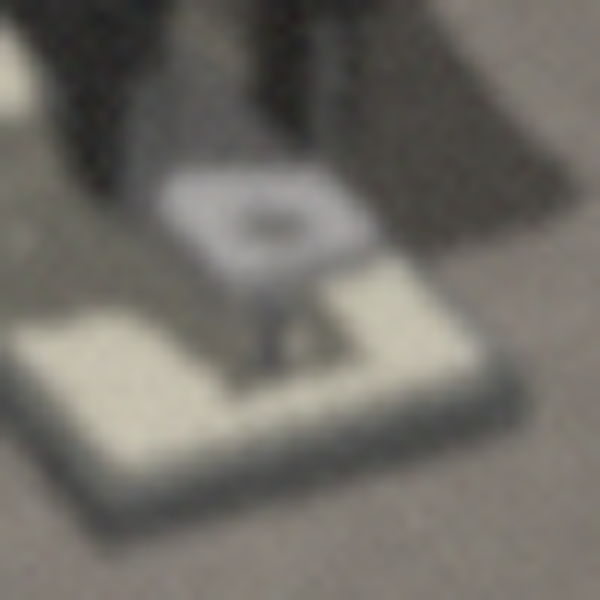

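The front hole shows at (322.5,228.3) px against a predicted (322.9,228.5), right above the pin. I'll lower it slowly.

```bash
python3 -m handwheel '[{"tx":0,"ty":0,"tz":6,"ax":0,"ay":0,"az":0,"grip":255},{"tx":0,"ty":0,"tz":10,"ax":0,"ay":0,"az":0,"grip":255},{"tx":0,"ty":0,"tz":14,"ax":0,"ay":0,"az":0,"grip":255},{"tx":0,"ty":0,"tz":17,"ax":0,"ay":0,"az":0,"grip":255},{"tx":0,"ty":0,"tz":17,"ax":0,"ay":0,"az":0,"grip":255}]';python3 -m handwheel '[{"tx":0,"ty":0,"tz":2,"ax":0,"ay":0,"az":0,"grip":255},{"tx":0,"ty":0,"tz":5,"ax":0,"ay":0,"az":0,"grip":255},{"tx":0,"ty":0,"tz":8,"ax":0,"ay":0,"az":0,"grip":255},{"tx":0,"ty":0,"tz":8,"ax":0,"ay":0,"az":0,"grip":255},{"tx":0,"ty":0,"tz":8,"ax":0,"ay":0,"az":0,"grip":255}]';python3 look.py a6.png 613 -47 40;python3 plan.py 613.1 -47 34 0
```

```text
t: 11.12
ee_pos: [0.6123, -0.0468, 0.0424]
eef_rot: [0.707, 0.707, -0.001, -0.001]
wrist_force: [-0.6, 0.6, -1.4]
gripper_width: 0.372
t: 11.53
ee_pos: [0.6128, -0.0469, 0.0353]
eef_rot: [0.707, 0.707, -0.0, -0.001]
wrist_force: [-0.3, -0.0, -0.2]
gripper_width: 0.375
276 176
254 112
pos [613.1 -47.   35.6] q [-0.15  0.58  1.66  0.    0.9  -0.15] F [ 0.1  0.6 -1. ] w 32.0 t 11.63
t [-0.1 -0.   1.6] a [-0.001 -0.     0.   ] dist 1.6
```

View pics/a6.png

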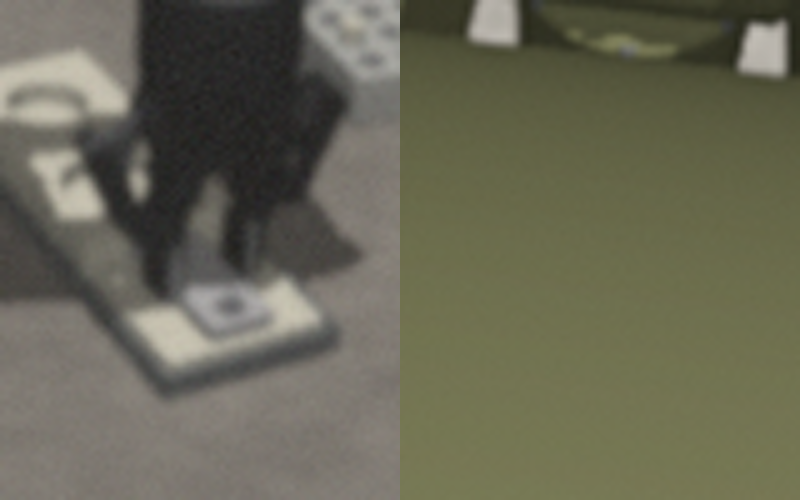

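The spacer is on the pins and almost down. I'll lower it 1.5 mm more and release.

```bash
python3 -m handwheel '[{"tx":0,"ty":0,"tz":1.5,"ax":0,"ay":0,"az":0,"grip":255},{"tx":0,"ty":0,"tz":1.5,"ax":0,"ay":0,"az":0,"grip":255},{"tx":0,"ty":0,"tz":1.5,"ax":0,"ay":0,"az":0,"grip":255}]';python3 -m handwheel '[{"tx":0,"ty":0,"tz":0,"ax":0,"ay":0,"az":0,"grip":100},{"tx":0,"ty":0,"tz":0,"ax":0,"ay":0,"az":0,"grip":100},{"tx":0,"ty":0,"tz":0,"ax":0,"ay":0,"az":0,"grip":100},{"tx":0,"ty":0,"tz":0,"ax":0,"ay":0,"az":0,"grip":100}]'; python3 -m handwheel '[{"tx":0,"ty":0,"tz":-30,"ax":0,"ay":0,"az":0,"grip":100},{"tx":0,"ty":0,"tz":-70,"ax":0,"ay":0,"az":0,"grip":100},{"tx":0,"ty":0,"tz":-85,"ax":0,"ay":0,"az":0,"grip":100},{"tx":0,"ty":0,"tz":-85,"ax":0,"ay":0,"az":0,"grip":100}]';python3 plan.py 423.3 -180.7 120 0
```

```text
t: 11.88
ee_pos: [0.6134, -0.047, 0.0346]
eef_rot: [0.707, 0.707, 0.0, -0.0]
wrist_force: [-0.8, -0.4, 4.4]
gripper_width: 0.377
t: 12.22
ee_pos: [0.6129, -0.0469, 0.0339]
eef_rot: [0.707, 0.707, -0.0, -0.001]
wrist_force: [-0.6, -0.7, 0.2]
gripper_width: 0.606
t: 12.55
ee_pos: [0.6165, -0.0474, 0.1237]
eef_rot: [0.707, 0.707, 0.003, 0.003]
wrist_force: [0.5, -1.2, -0.1]
gripper_width: 0.609
pos [616.5 -47.4 123.7] q [-0.15  0.48  1.58  0.    1.08 -0.15] F [ 0.5 -1.2 -0.1] w 51.8 t 12.55
t [-133.2 -193.2    2.2] a [0.008 0.001 0.   ] dist 234.7
```

```bash
python3 -m handwheel '[{"tx":-133,"ty":-193,"tz":2,"ax":0,"ay":0,"az":0,"grip":100},{"tx":-133,"ty":-193,"tz":2,"ax":0,"ay":0,"az":0,"grip":100},{"tx":-133,"ty":-193,"tz":2,"ax":0,"ay":0,"az":0,"grip":100},{"tx":-133,"ty":-193,"tz":2,"ax":0,"ay":0,"az":0,"grip":100},{"tx":-133,"ty":-193,"tz":2,"ax":0,"ay":0,"az":0,"grip":100}]'; python3 -m handwheel '[{"tx":0,"ty":-20,"tz":0,"ax":0,"ay":0,"az":0,"grip":100},{"tx":0,"ty":-20,"tz":0,"ax":0,"ay":0,"az":0,"grip":100},{"tx":0,"ty":-20,"tz":0,"ax":0,"ay":0,"az":0,"grip":100},{"tx":0,"ty":-20,"tz":0,"ax":0,"ay":0,"az":0,"grip":100},{"tx":0,"ty":-20,"tz":0,"ax":0,"ay":0,"az":0,"grip":100}]';python3 plan.py 423 -181 90 0; python3 - <<'E'
from h import *
T=ctrl.camera("top"); save(T,"b1t.png",(250,130,100,70),8); S=ctrl.camera("side"); save(S,"b1s.png",(270,190,80,70),9)
c=cloud(S); m=(c[...,2]>.02)&(c[...,2]<.028)&(abs(c[...,0]-.613)<.03)&(abs(c[...,1]+.047)<.05)
print(np.median(c[m],0),m.sum(),cv2.minAreaRect(c[m][:,:2].astype(np.float32)*1000))
c=cloud(T); m=(c[...,2]>.02)&(c[...,2]<.028)&(abs(c[...,0]-.613)<.03)&(abs(c[...,1]+.047)<.046)
print(np.median(c[m],0),m.sum(),cv2.minAreaRect(c[m][:,:2].astype(np.float32)*1000))
E
```

```text
t: 12.97
ee_pos: [0.4392, -0.1653, 0.1164]
eef_rot: [0.707, 0.707, -0.001, -0.001]
wrist_force: [0.6, -1.4, -0.9]
gripper_width: 0.61
t: 13.38
ee_pos: [0.4232, -0.1653, 0.1173]
eef_rot: [0.707, 0.707, 0.0, 0.0]
wrist_force: [-0.0, 0.2, 0.5]
gripper_width: 0.609
pos [ 423.2 -165.3  117.3] q [-0.47  0.3   1.93  0.    0.91 -0.47] F [-0.   0.2  0.5] w 51.7 t 13.38
t [-15.7  -0.2  27.3] a [ 0.    -0.     0.001] dist 31.6
[ 0.60961636 -0.04393801  0.02432199] 353 ((613.4814453125, -47.37007141113281), (57.93207931518555, 98.64899444580078), 0.4337005019187927)
[ 0.61247656 -0.04415758  0.02338725] 519 ((614.9766845703125, -43.603477478027344), (39.169281005859375, 83.14701080322266), 0.26385435461997986)
```

View pics/b1s.png

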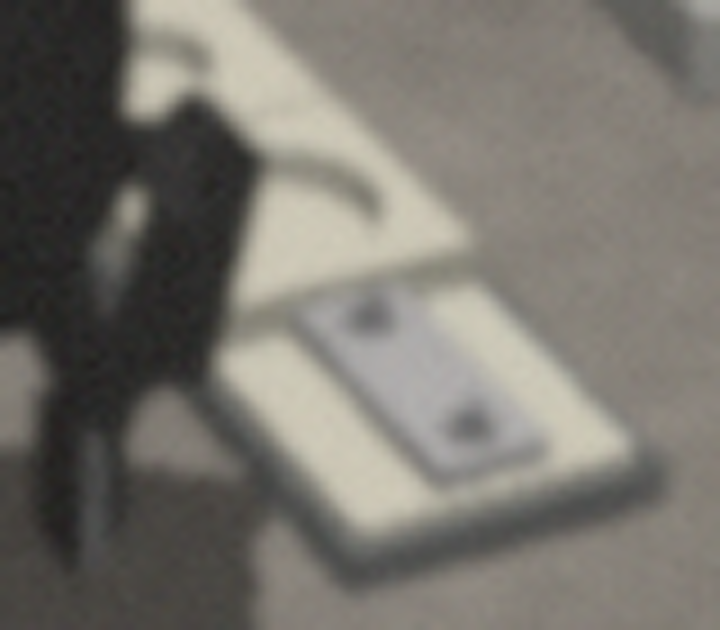

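View pics/b1t.png

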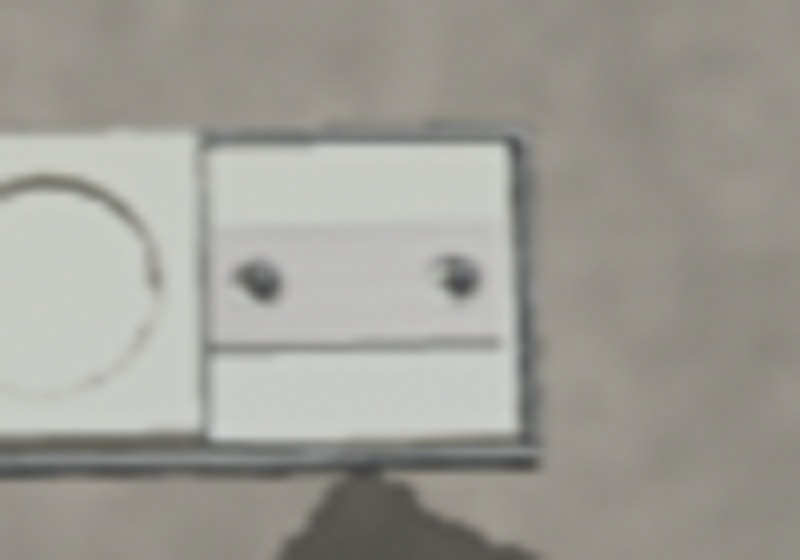

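The spacer lies flat with both pins through its holes. Next, the vial.

```bash
python3 -m handwheel '[{"tx":-15.7,"ty":0,"tz":0,"ax":0,"ay":0,"az":0,"grip":100},{"tx":-15.7,"ty":0,"tz":15,"ax":0,"ay":0,"az":0,"grip":100},{"tx":-15.7,"ty":0,"tz":40,"ax":0,"ay":0,"az":0,"grip":100},{"tx":-15.7,"ty":0,"tz":40,"ax":0,"ay":0,"az":0,"grip":100},{"tx":-15.7,"ty":0,"tz":40,"ax":0,"ay":0,"az":0,"grip":100}]'; python3 -m handwheel '[{"tx":0,"ty":0,"tz":0,"ax":0,"ay":0,"az":0,"grip":100},{"tx":0,"ty":0,"tz":0,"ax":0,"ay":0,"az":0,"grip":100},{"tx":0,"ty":0,"tz":0,"ax":0,"ay":0,"az":0,"grip":100},{"tx":0,"ty":0,"tz":0,"ax":0,"ay":0,"az":0,"grip":100},{"tx":0,"ty":0,"tz":0,"ax":0,"ay":0,"az":0,"grip":100}]' ;python3 plan.py 423 -181 27 0;python3 look.py b2.png 423 -181 40
```

```text
t: 13.9
ee_pos: [0.4211, -0.18, 0.0765]
eef_rot: [0.707, 0.707, -0.001, -0.002]
wrist_force: [0.2, -0.4, -0.2]
gripper_width: 0.605
t: 14.32
ee_pos: [0.422, -0.181, 0.0781]
eef_rot: [0.707, 0.707, 0.0, 0.0]
wrist_force: [-0.7, -0.1, 0.6]
gripper_width: 0.608
pos [ 422.  -181.    78.1] q [-0.5   0.36  1.97 -0.    0.81 -0.5 ] F [-0.7 -0.1  0.6] w 51.6 t 14.32
t [ 0.1  1.  51.1] a [0. 0. 0.] dist 51.1
227 234
322 200
```

View pics/b2.png

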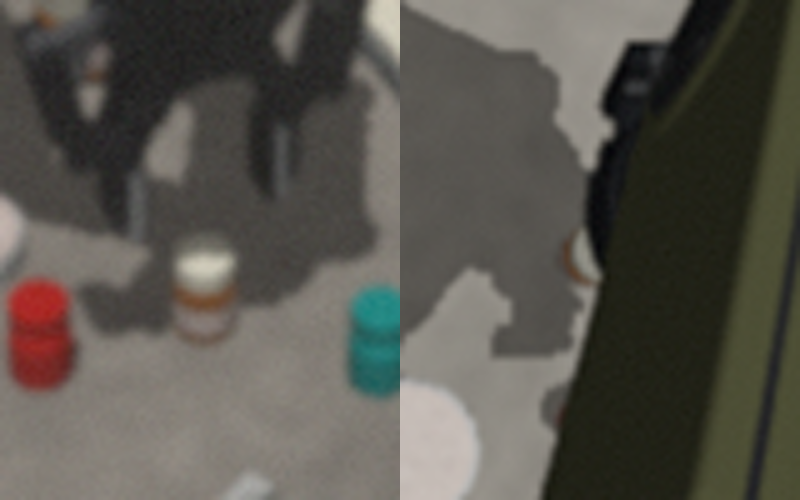

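```bash
python3 -m handwheel '[{"tx":0,"ty":1,"tz":20,"ax":0,"ay":0,"az":0,"grip":100},{"tx":0,"ty":1,"tz":40,"ax":0,"ay":0,"az":0,"grip":100},{"tx":0,"ty":1,"tz":51,"ax":0,"ay":0,"az":0,"grip":100},{"tx":0,"ty":1,"tz":51,"ax":0,"ay":0,"az":0,"grip":100},{"tx":0,"ty":1,"tz":51,"ax":0,"ay":0,"az":0,"grip":100}]'; python3 -m handwheel '[{"tx":0,"ty":0,"tz":0,"ax":0,"ay":0,"az":0,"grip":100},{"tx":0,"ty":0,"tz":0,"ax":0,"ay":0,"az":0,"grip":255},{"tx":0,"ty":0,"tz":0,"ax":0,"ay":0,"az":0,"grip":255},{"tx":0,"ty":0,"tz":0,"ax":0,"ay":0,"az":0,"grip":255},{"tx":0,"ty":0,"tz":0,"ax":0,"ay":0,"az":0,"grip":255}]' ;python3 -m handwheel '[{"tx":0,"ty":0,"tz":0,"ax":0,"ay":0,"az":0,"grip":255},{"tx":0,"ty":0,"tz":0,"ax":0,"ay":0,"az":0,"grip":255},{"tx":0,"ty":0,"tz":0,"ax":0,"ay":0,"az":0,"grip":255}]';python3 look.py b3.png 423 -181 40; python3 plan.py 613 -46 100 0
```

```text
t: 14.83
ee_pos: [0.422, -0.1807, 0.0261]
eef_rot: [0.707, 0.707, -0.0, -0.001]
wrist_force: [-0.0, 0.9, 0.3]
gripper_width: 0.607
t: 15.25
ee_pos: [0.4231, -0.1812, 0.0274]
eef_rot: [0.707, 0.707, 0.0, 0.0]
wrist_force: [-1.4, -0.4, 4.7]
gripper_width: 0.277
t: 15.5
ee_pos: [0.4231, -0.1812, 0.0274]
eef_rot: [0.707, 0.707, 0.0, 0.0]
wrist_force: [-0.3, 0.6, 6.2]
gripper_width: 0.279
227 234
322 200
pos [ 423.1 -181.2   27.4] q [-0.5   0.45  2.01 -0.    0.67 -0.5 ] F [-0.5  1.1  5.6] w 23.6 t 15.6
t [135.2 190.  -72.5] a [0.001 0.001 0.   ] dist 244.2
```

View pics/b3.png

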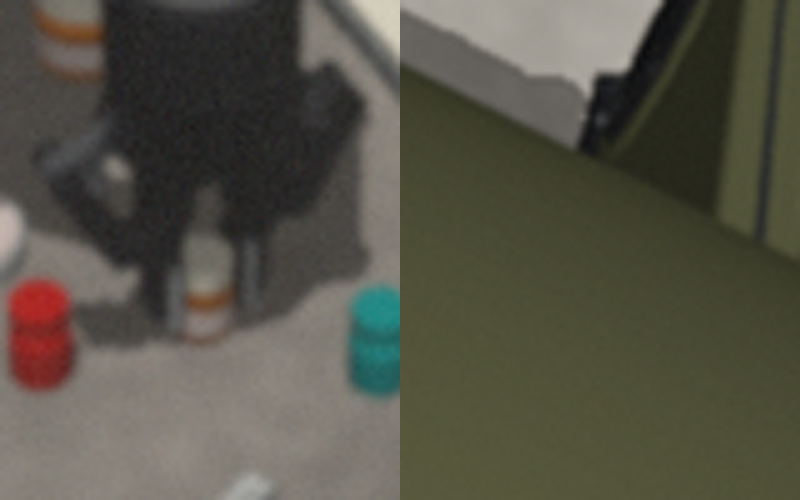

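```bash
python3 -m handwheel '[{"tx":0,"ty":0,"tz":-20,"ax":0,"ay":0,"az":0,"grip":255},{"tx":0,"ty":0,"tz":-50,"ax":0,"ay":0,"az":0,"grip":255},{"tx":25,"ty":35,"tz":-72,"ax":0,"ay":0,"az":0,"grip":255},{"tx":50,"ty":70,"tz":-72,"ax":0,"ay":0,"az":0,"grip":255},{"tx":74,"ty":104,"tz":-72,"ax":0,"ay":0,"az":0,"grip":255}]'; python3 plan.py 613 -46.6 100 0
```

```text
t: 16.02
ee_pos: [0.5226, -0.1112, 0.101]
eef_rot: [0.708, 0.706, 0.001, 0.002]
wrist_force: [0.8, -2.0, -0.4]
gripper_width: 0.277
pos [ 522.6 -111.2  101. ] q [-0.29  0.41  1.79 -0.    0.94 -0.29] F [ 0.8 -2.  -0.4] w 23.5 t 16.02
t [64.8 90.2  1.3] a [ 0.004  0.001 -0.002] dist 111.1
```

```bash
python3 -m handwheel '[{"tx":20,"ty":28,"tz":0,"ax":0,"ay":0,"az":0,"grip":255},{"tx":40,"ty":56,"tz":0,"ax":0,"ay":0,"az":0,"grip":255},{"tx":61,"ty":86,"tz":0,"ax":0,"ay":0,"az":0,"grip":255},{"tx":61,"ty":86,"tz":0,"ax":0,"ay":0,"az":0,"grip":255},{"tx":61,"ty":86,"tz":0,"ax":0,"ay":0,"az":0,"grip":255}]';  python3 -m handwheel '[{"tx":0,"ty":0,"tz":0,"ax":0,"ay":0,"az":0,"grip":255},{"tx":0,"ty":0,"tz":0,"ax":0,"ay":0,"az":0,"grip":255},{"tx":0,"ty":0,"tz":0,"ax":0,"ay":0,"az":0,"grip":255},{"tx":0,"ty":0,"tz":0,"ax":0,"ay":0,"az":0,"grip":255},{"tx":0,"ty":0,"tz":0,"ax":0,"ay":0,"az":0,"grip":255}]' >/dev/null; python3 -m handwheel '[{"tx":0,"ty":0,"tz":0,"ax":0,"ay":0,"az":0,"grip":255},{"tx":0,"ty":0,"tz":0,"ax":0,"ay":0,"az":0,"grip":255},{"tx":0,"ty":0,"tz":0,"ax":0,"ay":0,"az":0,"grip":255},{"tx":0,"ty":0,"tz":0,"ax":0,"ay":0,"az":0,"grip":255},{"tx":0,"ty":0,"tz":0,"ax":0,"ay":0,"az":0,"grip":255}]';python3 plan.py 613 -46.6 51.5 0; python3 look.py b4.png 613 -46 70
```

```text
t: 16.43
ee_pos: [0.6084, -0.0488, 0.0985]
eef_rot: [0.706, 0.708, 0.0, 0.0]
wrist_force: [-0.3, -0.7, -0.1]
gripper_width: 0.276
t: 17.27
ee_pos: [0.6066, -0.0501, 0.0982]
eef_rot: [0.707, 0.707, -0.0, -0.0]
wrist_force: [0.4, 0.3, -0.7]
gripper_width: 0.275
pos [606.6 -50.1  98.2] q [-0.15  0.5   1.62  0.    1.02 -0.15] F [ 0.4  0.3 -0.7] w 23.4 t 17.27
t [ 3.5  6.4 46.7] a [-0.001 -0.    -0.   ] dist 47.3
277 165
254 108
```

View pics/b4.png

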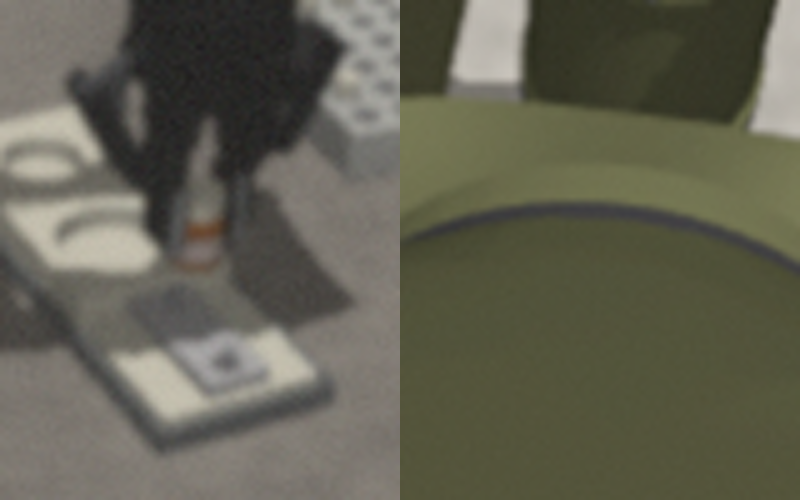

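Vial held upright. I'll correct the offset, go down, and check the force near contact.

```bash
python3 -m handwheel '[{"tx":3.5,"ty":6.4,"tz":0,"ax":0,"ay":0,"az":0,"grip":255},{"tx":3.5,"ty":6.4,"tz":10,"ax":0,"ay":0,"az":0,"grip":255},{"tx":3.5,"ty":6.4,"tz":25,"ax":0,"ay":0,"az":0,"grip":255},{"tx":3.5,"ty":6.4,"tz":35,"ax":0,"ay":0,"az":0,"grip":255},{"tx":3.5,"ty":6.4,"tz":42,"ax":0,"ay":0,"az":0,"grip":255}]' >/dev/null;  python3 -m handwheel '[{"tx":0,"ty":0,"tz":0,"ax":0,"ay":0,"az":0,"grip":255},{"tx":0,"ty":0,"tz":0,"ax":0,"ay":0,"az":0,"grip":255},{"tx":0,"ty":0,"tz":0,"ax":0,"ay":0,"az":0,"grip":255},{"tx":0,"ty":0,"tz":0,"ax":0,"ay":0,"az":0,"grip":255},{"tx":0,"ty":0,"tz":0,"ax":0,"ay":0,"az":0,"grip":255}]';python3 plan.py 613 -46.6 51.5 0; python3 look.py b5.png 613 -46 50
```

```text
t: 18.2
ee_pos: [0.6135, -0.0467, 0.0569]
eef_rot: [0.707, 0.707, 0.0, 0.0]
wrist_force: [0.5, 0.6, -0.7]
gripper_width: 0.278
pos [613.5 -46.7  56.9] q [-0.14  0.55  1.64  0.    0.94 -0.14] F [ 0.5  0.6 -0.7] w 23.6 t 18.2
t [ 0.1 -0.5  5.4] a [ 0. -0. -0.] dist 5.4
276 172
254 111
```

View pics/b5.png

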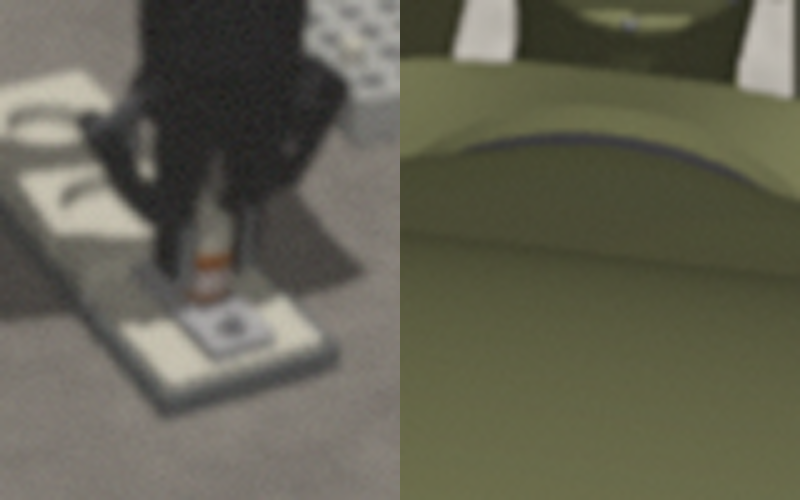

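```bash
python3 -m handwheel '[{"tx":0,"ty":-0.5,"tz":2,"ax":0,"ay":0,"az":0,"grip":255},{"tx":0,"ty":-0.5,"tz":4,"ax":0,"ay":0,"az":0,"grip":255},{"tx":0,"ty":-0.5,"tz":5,"ax":0,"ay":0,"az":0,"grip":255},{"tx":0,"ty":-0.5,"tz":5,"ax":0,"ay":0,"az":0,"grip":255},{"tx":0,"ty":-0.5,"tz":5,"ax":0,"ay":0,"az":0,"grip":255}]';  python3 -m handwheel '[{"tx":0,"ty":0,"tz":0,"ax":0,"ay":0,"az":0,"grip":255},{"tx":0,"ty":0,"tz":0,"ax":0,"ay":0,"az":0,"grip":255},{"tx":0,"ty":0,"tz":0,"ax":0,"ay":0,"az":0,"grip":255},{"tx":0,"ty":0,"tz":0,"ax":0,"ay":0,"az":0,"grip":255}]'
```

```text
t: 18.72
ee_pos: [0.6123, -0.0465, 0.0515]
eef_rot: [0.707, 0.707, -0.0, -0.001]
wrist_force: [-1.3, 0.6, 4.4]
gripper_width: 0.279
t: 19.05
ee_pos: [0.6123, -0.0466, 0.0515]
eef_rot: [0.707, 0.707, -0.0, -0.001]
wrist_force: [-2.0, -0.2, 4.3]
gripper_width: 0.276
```

```bash
python3 -m handwheel '[{"tx":0,"ty":0,"tz":0,"ax":0,"ay":0,"az":0,"grip":160},{"tx":0,"ty":0,"tz":0,"ax":0,"ay":0,"az":0,"grip":140},{"tx":0,"ty":0,"tz":0,"ax":0,"ay":0,"az":0,"grip":120},{"tx":0,"ty":0,"tz":0,"ax":0,"ay":0,"az":0,"grip":100},{"tx":0,"ty":0,"tz":0,"ax":0,"ay":0,"az":0,"grip":100}]';  python3 -m handwheel '[{"tx":0,"ty":0,"tz":-10,"ax":0,"ay":0,"az":0,"grip":100},{"tx":0,"ty":0,"tz":-30,"ax":0,"ay":0,"az":0,"grip":100},{"tx":0,"ty":0,"tz":-60,"ax":0,"ay":0,"az":0,"grip":100},{"tx":0,"ty":0,"tz":-90,"ax":0,"ay":0,"az":0,"grip":100},{"tx":0,"ty":0,"tz":-110,"ax":0,"ay":0,"az":0,"grip":100}]';python3 plan.py 447 8 160 0;python3 look.py b6.png 613 -46 50
```

```text
t: 19.47
ee_pos: [0.6124, -0.0466, 0.0509]
eef_rot: [0.707, 0.707, -0.0, -0.001]
wrist_force: [1.2, 0.3, -0.4]
gripper_width: 0.605
t: 19.88
ee_pos: [0.6137, -0.0468, 0.1647]
eef_rot: [0.707, 0.707, 0.001, 0.001]
wrist_force: [1.0, 0.1, 0.5]
gripper_width: 0.61
pos [613.7 -46.8 164.7] q [-0.14  0.43  1.54  0.    1.17 -0.15] F [1.  0.1 0.5] w 51.8 t 19.88
t [  54.8 -166.7    4.2] a [0.003 0.    0.   ] dist 175.5
276 172
254 111
```

View pics/b6.png

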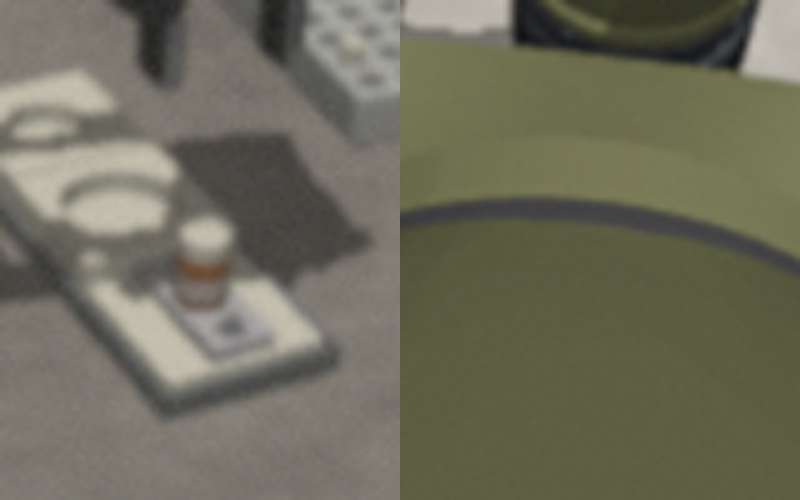

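```bash
python3 -m handwheel '[{"tx":55,"ty":-166,"tz":0,"ax":0,"ay":0,"az":0,"grip":0},{"tx":55,"ty":-166,"tz":0,"ax":0,"ay":0,"az":0,"grip":0},{"tx":55,"ty":-166,"tz":0,"ax":0,"ay":0,"az":0,"grip":0},{"tx":55,"ty":-166,"tz":0,"ax":0,"ay":0,"az":0,"grip":0},{"tx":55,"ty":-166,"tz":0,"ax":0,"ay":0,"az":0,"grip":0}]' > /dev/null;  python3 -m handwheel '[{"tx":0,"ty":0,"tz":20,"ax":0,"ay":0,"az":0,"grip":0},{"tx":0,"ty":0,"tz":50,"ax":0,"ay":0,"az":0,"grip":0},{"tx":0,"ty":0,"tz":60,"ax":0,"ay":0,"az":0,"grip":0},{"tx":0,"ty":0,"tz":60,"ax":0,"ay":0,"az":0,"grip":0},{"tx":0,"ty":0,"tz":60,"ax":0,"ay":0,"az":0,"grip":0}]'; python3 -m handwheel '[{"tx":0,"ty":0,"tz":0,"ax":0,"ay":0,"az":0,"grip":0},{"tx":0,"ty":0,"tz":0,"ax":0,"ay":0,"az":0,"grip":0},{"tx":0,"ty":0,"tz":0,"ax":0,"ay":0,"az":0,"grip":0},{"tx":0,"ty":0,"tz":0,"ax":0,"ay":0,"az":0,"grip":0}]'; python3 plan.py 446.7 8.5 33 0;python3 look.py c1.png 447 8 50
```

```text
t: 20.82
ee_pos: [0.4458, 0.0084, 0.1008]
eef_rot: [0.707, 0.707, -0.001, -0.001]
wrist_force: [-0.3, 0.1, 0.5]
gripper_width: 0.999
t: 21.15
ee_pos: [0.4471, 0.0083, 0.1021]
eef_rot: [0.707, 0.707, 0.0, 0.0]
wrist_force: [0.7, 0.0, -0.6]
gripper_width: 0.999
pos [447.1   8.3 102.1] q [-0.08  0.31  1.96  0.    0.86 -0.08] F [ 0.7  0.  -0.6] w 84.9 t 21.15
t [ 0.2 -0.5 69.1] a [ 0.001 -0.    -0.   ] dist 69.1
203 177
230 190
```

View pics/c1.png

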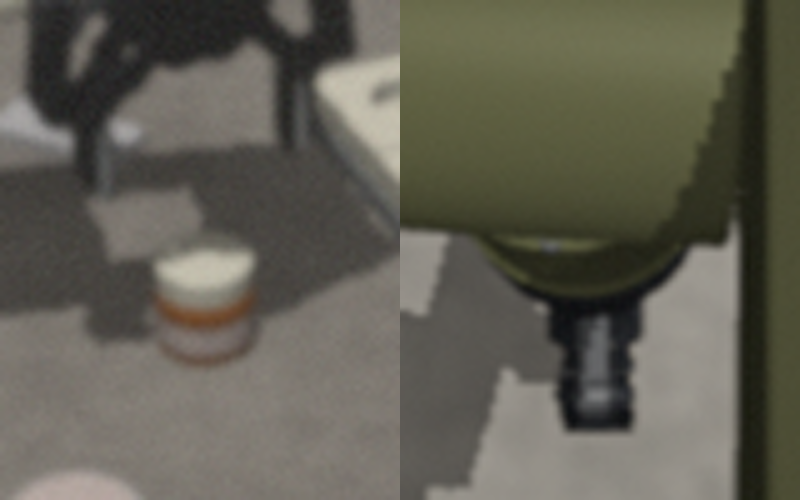

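```bash
python3 -m handwheel '[{"tx":0,"ty":-0.5,"tz":20,"ax":0,"ay":0,"az":0,"grip":0},{"tx":0,"ty":-0.5,"tz":45,"ax":0,"ay":0,"az":0,"grip":0},{"tx":0,"ty":-0.5,"tz":60,"ax":0,"ay":0,"az":0,"grip":0},{"tx":0,"ty":-0.5,"tz":69,"ax":0,"ay":0,"az":0,"grip":0},{"tx":0,"ty":-0.5,"tz":69,"ax":0,"ay":0,"az":0,"grip":0}]' ;  python3 -m handwheel '[{"tx":0,"ty":0,"tz":0,"ax":0,"ay":0,"az":0,"grip":0},{"tx":0,"ty":0,"tz":0,"ax":0,"ay":0,"az":0,"grip":60},{"tx":0,"ty":0,"tz":0,"ax":0,"ay":0,"az":0,"grip":255},{"tx":0,"ty":0,"tz":0,"ax":0,"ay":0,"az":0,"grip":255},{"tx":0,"ty":0,"tz":0,"ax":0,"ay":0,"az":0,"grip":255}]'; python3 -m handwheel '[{"tx":0,"ty":0,"tz":0,"ax":0,"ay":0,"az":0,"grip":255},{"tx":0,"ty":0,"tz":0,"ax":0,"ay":0,"az":0,"grip":255},{"tx":0,"ty":0,"tz":0,"ax":0,"ay":0,"az":0,"grip":255},{"tx":0,"ty":0,"tz":0,"ax":0,"ay":0,"az":0,"grip":255}]'; python3 plan.py 613.2 39 110 0;python3 look.py c2.png 447 8 50
```

```text
t: 21.67
ee_pos: [0.4447, 0.0085, 0.0309]
eef_rot: [0.707, 0.707, -0.001, -0.002]
wrist_force: [0.3, 0.0, -0.6]
gripper_width: 1.001
t: 22.08
ee_pos: [0.4468, 0.0084, 0.0337]
eef_rot: [0.707, 0.707, 0.001, 0.0]
wrist_force: [-0.4, 0.5, 8.0]
gripper_width: 0.527
t: 22.42
ee_pos: [0.4468, 0.0084, 0.0337]
eef_rot: [0.707, 0.707, 0.001, 0.0]
wrist_force: [-0.7, 0.3, 8.3]
gripper_width: 0.528
pos [446.8   8.4  33.7] q [-0.08  0.43  2.04  0.    0.67 -0.08] F [-0.7  0.3  8.3] w 44.9 t 22.42
t [ 30.6 166.5 -76. ] a [ 0.002 -0.    -0.   ] dist 185.6
203 177
230 190
```

View pics/c2.png

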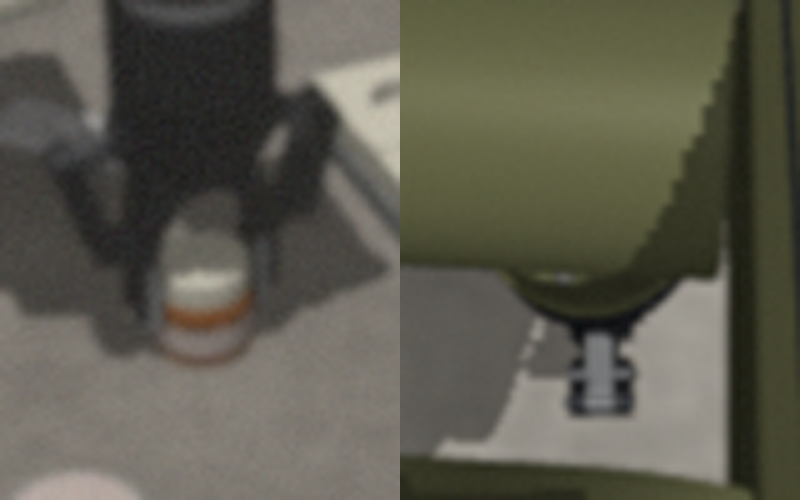

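```bash
python3 -m handwheel '[{"tx":0,"ty":0,"tz":-15,"ax":0,"ay":0,"az":0,"grip":255},{"tx":0,"ty":0,"tz":-40,"ax":0,"ay":0,"az":0,"grip":255},{"tx":0,"ty":0,"tz":-70,"ax":0,"ay":0,"az":0,"grip":255},{"tx":6,"ty":35,"tz":-76,"ax":0,"ay":0,"az":0,"grip":255},{"tx":13,"ty":70,"tz":-76,"ax":0,"ay":0,"az":0,"grip":255}]' >/dev/null;  python3 -m handwheel '[{"tx":6,"ty":33,"tz":0,"ax":0,"ay":0,"az":0,"grip":255},{"tx":12,"ty":66,"tz":0,"ax":0,"ay":0,"az":0,"grip":255},{"tx":18,"ty":96,"tz":0,"ax":0,"ay":0,"az":0,"grip":255},{"tx":18,"ty":96,"tz":0,"ax":0,"ay":0,"az":0,"grip":255},{"tx":18,"ty":96,"tz":0,"ax":0,"ay":0,"az":0,"grip":255}]' >/dev/null; python3 -m handwheel '[{"tx":0,"ty":0,"tz":0,"ax":0,"ay":0,"az":0,"grip":255},{"tx":0,"ty":0,"tz":0,"ax":0,"ay":0,"az":0,"grip":255},{"tx":0,"ty":0,"tz":0,"ax":0,"ay":0,"az":0,"grip":255},{"tx":0,"ty":0,"tz":0,"ax":0,"ay":0,"az":0,"grip":255},{"tx":0,"ty":0,"tz":0,"ax":0,"ay":0,"az":0,"grip":255}]'; python3 plan.py 613.2 39 47.7 0;python3 look.py c3.png 613 39 80
```

```text
t: 23.77
ee_pos: [0.6113, 0.0392, 0.1085]
eef_rot: [0.707, 0.707, -0.0, -0.001]
wrist_force: [-0.4, -0.3, -1.6]
gripper_width: 0.532
pos [611.3  39.2 108.5] q [-0.01  0.49  1.6   0.    1.05 -0.01] F [-0.4 -0.3 -1.6] w 45.2 t 23.77
t [-0.2  1.9 60.8] a [-0.001 -0.    -0.   ] dist 60.8
260 144
213 107
```

View pics/c3.png

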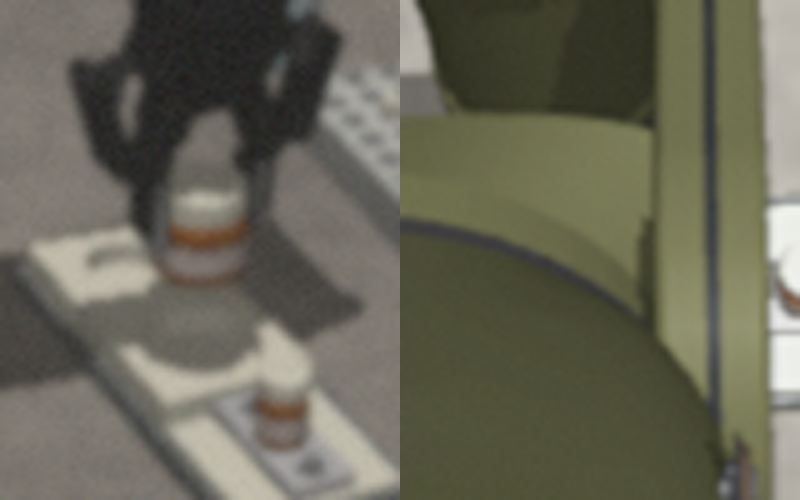

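```bash
python3 -m handwheel '[{"tx":0,"ty":1.9,"tz":10,"ax":0,"ay":0,"az":0,"grip":255},{"tx":0,"ty":1.9,"tz":25,"ax":0,"ay":0,"az":0,"grip":255},{"tx":0,"ty":1.9,"tz":35,"ax":0,"ay":0,"az":0,"grip":255},{"tx":0,"ty":1.9,"tz":40,"ax":0,"ay":0,"az":0,"grip":255},{"tx":0,"ty":1.9,"tz":40,"ax":0,"ay":0,"az":0,"grip":255}]';  python3 -m handwheel '[{"tx":0,"ty":0,"tz":0,"ax":0,"ay":0,"az":0,"grip":255},{"tx":0,"ty":0,"tz":0,"ax":0,"ay":0,"az":0,"grip":255},{"tx":0,"ty":0,"tz":4,"ax":0,"ay":0,"az":0,"grip":255},{"tx":0,"ty":0,"tz":8,"ax":0,"ay":0,"az":0,"grip":255},{"tx":0,"ty":0,"tz":8,"ax":0,"ay":0,"az":0,"grip":255}]'; python3 -m handwheel '[{"tx":0,"ty":0,"tz":0,"ax":0,"ay":0,"az":0,"grip":255},{"tx":0,"ty":0,"tz":0,"ax":0,"ay":0,"az":0,"grip":255},{"tx":0,"ty":0,"tz":0,"ax":0,"ay":0,"az":0,"grip":255}]';python3 plan.py 613.2 39 47.7 0;python3 look.py c4.png 613 39 60
```

```text
t: 24.28
ee_pos: [0.6124, 0.0394, 0.0662]
eef_rot: [0.707, 0.707, -0.002, -0.002]
wrist_force: [-0.1, -0.1, -1.3]
gripper_width: 0.527
t: 24.7
ee_pos: [0.6135, 0.0394, 0.0598]
eef_rot: [0.707, 0.707, -0.0, -0.001]
wrist_force: [0.3, -0.0, -0.2]
gripper_width: 0.531
t: 24.95
ee_pos: [0.614, 0.0394, 0.0604]
eef_rot: [0.707, 0.707, -0.0, -0.0]
wrist_force: [0.4, -0.5, -1.4]
gripper_width: 0.535
pos [614.   39.4  60.4] q [-0.    0.55  1.64  0.    0.95 -0.01] F [ 0.4 -0.5 -1.4] w 45.5 t 24.95
t [-0.4 -0.8 12.7] a [-0.001 -0.     0.   ] dist 12.7
260 151
213 110
```

View pics/c4.png

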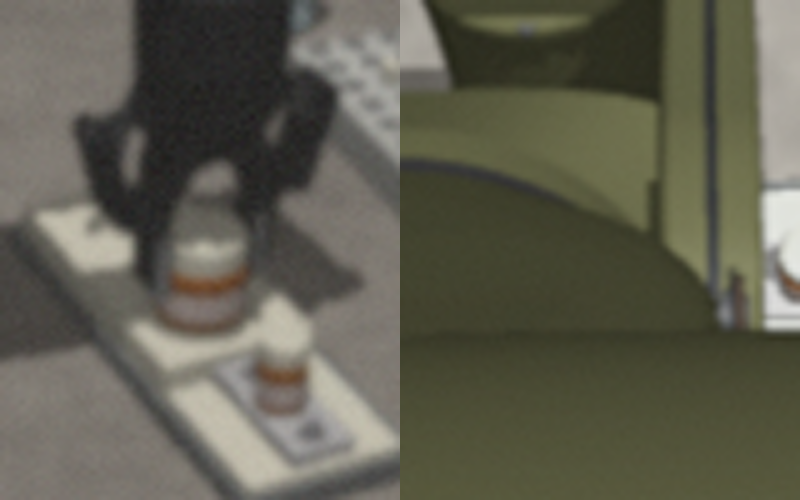

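```bash
python3 -m handwheel '[{"tx":0,"ty":-0.8,"tz":3,"ax":0,"ay":0,"az":0,"grip":255},{"tx":0,"ty":-0.8,"tz":6,"ax":0,"ay":0,"az":0,"grip":255},{"tx":0,"ty":-0.8,"tz":9,"ax":0,"ay":0,"az":0,"grip":255},{"tx":0,"ty":-0.8,"tz":11.5,"ax":0,"ay":0,"az":0,"grip":255},{"tx":0,"ty":-0.8,"tz":12,"ax":0,"ay":0,"az":0,"grip":255}]';  python3 -m handwheel '[{"tx":0,"ty":0,"tz":0,"ax":0,"ay":0,"az":0,"grip":255},{"tx":0,"ty":0,"tz":0,"ax":0,"ay":0,"az":0,"grip":255},{"tx":0,"ty":0,"tz":0,"ax":0,"ay":0,"az":0,"grip":255},{"tx":0,"ty":0,"tz":0,"ax":0,"ay":0,"az":0,"grip":255}]'
```

```text
t: 25.47
ee_pos: [0.6128, 0.0394, 0.0478]
eef_rot: [0.707, 0.707, -0.0, -0.001]
wrist_force: [-1.1, 0.7, 1.4]
gripper_width: 0.529
t: 25.8
ee_pos: [0.6131, 0.0394, 0.0483]
eef_rot: [0.707, 0.707, -0.0, -0.0]
wrist_force: [0.3, -0.9, -1.5]
gripper_width: 0.527
```

Down by height and just off the floor, so 1 mm more until contact, then release.

```bash
python3 -m handwheel '[{"tx":0,"ty":0,"tz":1,"ax":0,"ay":0,"az":0,"grip":255},{"tx":0,"ty":0,"tz":1,"ax":0,"ay":0,"az":0,"grip":255},{"tx":0,"ty":0,"tz":1,"ax":0,"ay":0,"az":0,"grip":255},{"tx":0,"ty":0,"tz":1,"ax":0,"ay":0,"az":0,"grip":255}]';  python3 -m handwheel '[{"tx":0,"ty":0,"tz":0,"ax":0,"ay":0,"az":0,"grip":100},{"tx":0,"ty":0,"tz":0,"ax":0,"ay":0,"az":0,"grip":60},{"tx":0,"ty":0,"tz":0,"ax":0,"ay":0,"az":0,"grip":40},{"tx":0,"ty":0,"tz":0,"ax":0,"ay":0,"az":0,"grip":40},{"tx":0,"ty":0,"tz":0,"ax":0,"ay":0,"az":0,"grip":40}]';python3 -m handwheel '[{"tx":0,"ty":0,"tz":-15,"ax":0,"ay":0,"az":0,"grip":40},{"tx":0,"ty":0,"tz":-40,"ax":0,"ay":0,"az":0,"grip":40},{"tx":0,"ty":0,"tz":-75,"ax":0,"ay":0,"az":0,"grip":40},{"tx":0,"ty":0,"tz":-110,"ax":0,"ay":0,"az":0,"grip":40},{"tx":0,"ty":0,"tz":-120,"ax":0,"ay":0,"az":0,"grip":40}]';python3 plan.py 581.8 356.5 160 31;python3 look.py c5.png 613 39 60
```

```text
t: 26.13
ee_pos: [0.6133, 0.0394, 0.0478]
eef_rot: [0.707, 0.707, 0.0, -0.0]
wrist_force: [-1.6, 0.6, 4.1]
gripper_width: 0.53
t: 26.55
ee_pos: [0.613, 0.0394, 0.047]
eef_rot: [0.707, 0.707, -0.0, -0.001]
wrist_force: [-0.1, -0.5, 0.9]
gripper_width: 0.842
t: 26.97
ee_pos: [0.6163, 0.0394, 0.1727]
eef_rot: [0.707, 0.707, 0.003, 0.003]
wrist_force: [0.2, -0.4, 0.8]
gripper_width: 0.845
pos [616.3  39.4 172.7] q [-0.    0.43  1.53  0.    1.18 -0.01] F [ 0.2 -0.4  0.8] w 71.8 t 26.97
t [317.1 -34.6  12.6] a [ 0.008  0.002 -0.541] dist 319.2
260 151
213 110
```

View pics/c5.png

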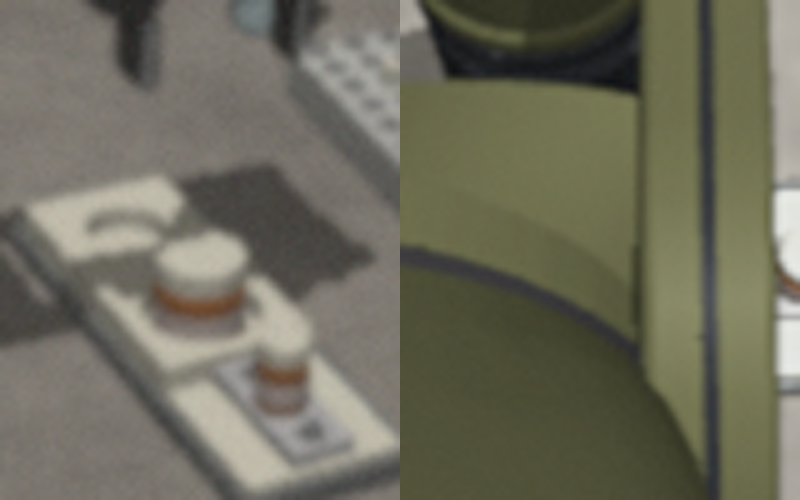

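```bash
python3 - <<'E'
from h import *
np.set_printoptions(precision=3,suppress=True)
for n in ("T","S"):
    p=np.load(n+".npy",allow_pickle=True).item(); c=cloud(p); v=p["depth"]>0
    m=v&(c[...,2]>.08)&(c[...,2]<.3)&(c[...,0]>.3)&(c[...,0]<.85)&(c[...,1]>.28)&(c[...,1]<.62)
    X=c[m]; d=np.hypot(X[:,0]-.582,X[:,1]-.357); i=np.argsort(d)[:5]; print(n,X[i],d[i], X.min(0),X.max(0))
E
```

```text
T [[0.6   0.482 0.088]
 [0.609 0.481 0.085]
 [0.617 0.479 0.086]
 [0.598 0.483 0.094]
 [0.599 0.483 0.083]] [0.126 0.126 0.127 0.127 0.127] [0.343 0.326 0.08 ] [0.849 0.595 0.164]
S [[0.615 0.474 0.082]
 [0.586 0.479 0.085]
 [0.59  0.481 0.084]
 [0.603 0.479 0.082]
 [0.584 0.481 0.088]] [0.122 0.122 0.124 0.124 0.124] [0.343 0.323 0.08 ] [0.85  0.62  0.212]
```

```bash
python3 -m handwheel '[{"tx":317,"ty":-33,"tz":0,"ax":0,"ay":0,"az":0,"grip":40},{"tx":317,"ty":-33,"tz":0,"ax":0,"ay":0,"az":0,"grip":40},{"tx":317,"ty":-33,"tz":0,"ax":0,"ay":0,"az":0,"grip":40},{"tx":317,"ty":-33,"tz":0,"ax":0,"ay":0,"az":0,"grip":40},{"tx":317,"ty":-33,"tz":0,"ax":0,"ay":0,"az":0,"grip":40}]' >/dev/null; python3 plan.py 582 356.7 125 0; python3 look.py d0.png 613 39 60
```

```text
pos [589.8 247.7 164.8] q [0.33 0.47 1.47 0.   1.21 0.33] F [ 0.7  0.1 -0.4] w 71.8 t 27.48
t [109.   -7.7  39.8] a [-0.005  0.001 -0.001] dist 116.3
260 151
213 110
```

View pics/d0.png

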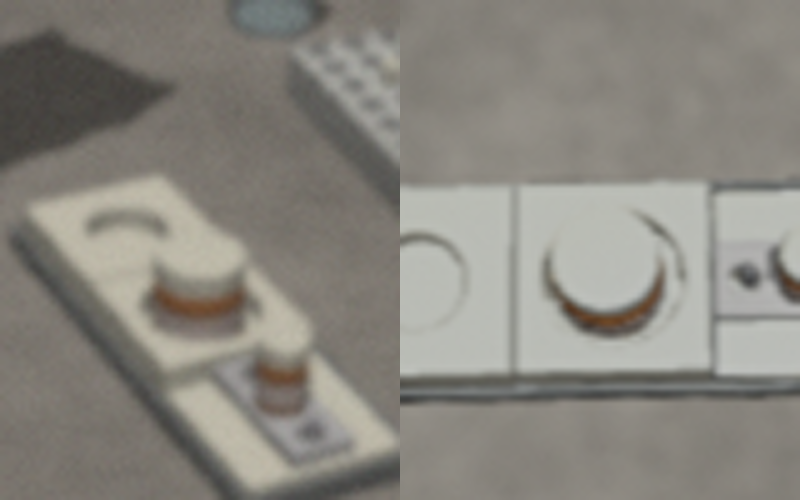

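```bash
python3 -m handwheel '[{"tx":109,"ty":-7.7,"tz":0,"ax":0,"ay":0,"az":0,"grip":40},{"tx":109,"ty":-7.7,"tz":0,"ax":0,"ay":0,"az":0,"grip":40},{"tx":109,"ty":-7.7,"tz":20,"ax":0,"ay":0,"az":0,"grip":80},{"tx":109,"ty":-7.7,"tz":50,"ax":0,"ay":0,"az":0,"grip":80},{"tx":109,"ty":-7.7,"tz":50,"ax":0,"ay":0,"az":0,"grip":80}]' >/dev/null;python3 -m handwheel '[{"tx":0,"ty":0,"tz":0,"ax":0,"ay":0,"az":0,"grip":80},{"tx":0,"ty":0,"tz":0,"ax":0,"ay":0,"az":0,"grip":80},{"tx":0,"ty":0,"tz":0,"ax":0,"ay":0,"az":0,"grip":80},{"tx":0,"ty":0,"tz":0,"ax":0,"ay":0,"az":0,"grip":80},{"tx":0,"ty":0,"tz":0,"ax":0,"ay":0,"az":0,"grip":80}]' >/dev/null; python3 plan.py 582 356.7 48 0; python3 look.py d1.png 582 357 80
```

```text
pos [584.9 355.  119. ] q [0.48 0.56 1.42 0.   1.15 0.48] F [0.4 0.1 0.6] w 58.3 t 28.42
t [ 1.5 -3.  71. ] a [ 0.001 -0.002 -0.001] dist 71.1
201 97
59 126
```

View pics/d1.png

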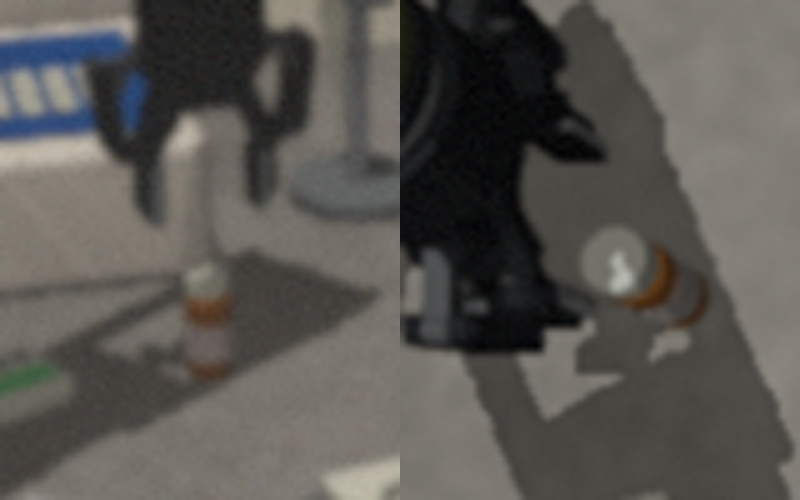

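```bash
python3 -m handwheel '[{"tx":1.5,"ty":-2.5,"tz":10,"ax":0,"ay":0,"az":0,"grip":80},{"tx":1.5,"ty":-2.5,"tz":30,"ax":0,"ay":0,"az":0,"grip":80},{"tx":1.5,"ty":-2.5,"tz":55,"ax":0,"ay":0,"az":0,"grip":80},{"tx":1.5,"ty":-2.5,"tz":71,"ax":0,"ay":0,"az":0,"grip":80},{"tx":1.5,"ty":-2.5,"tz":71,"ax":0,"ay":0,"az":0,"grip":80}]' >/dev/null;python3 -m handwheel '[{"tx":0,"ty":0,"tz":0,"ax":0,"ay":0,"az":0,"grip":80},{"tx":0,"ty":0,"tz":0,"ax":0,"ay":0,"az":0,"grip":80},{"tx":0,"ty":0,"tz":0,"ax":0,"ay":0,"az":0,"grip":80},{"tx":0,"ty":0,"tz":0,"ax":0,"ay":0,"az":0,"grip":80},{"tx":0,"ty":0,"tz":0,"ax":0,"ay":0,"az":0,"grip":80}]' ; python3 plan.py 582 356.7 48 0; python3 look.py d2.png 582 357 50
```

```text
t: 29.35
ee_pos: [0.582, 0.3575, 0.0477]
eef_rot: [0.707, 0.707, 0.001, -0.0]
wrist_force: [-0.3, 0.9, -0.1]
gripper_width: 0.685
pos [582.  357.5  47.7] q [0.49 0.64 1.49 0.   1.01 0.49] F [-0.3  0.9 -0.1] w 58.2 t 29.35
t [-0.8 -0.  -0.3] a [ 0.001 -0.002  0.   ] dist 0.9
202 106
65 130
```

View pics/d2.png

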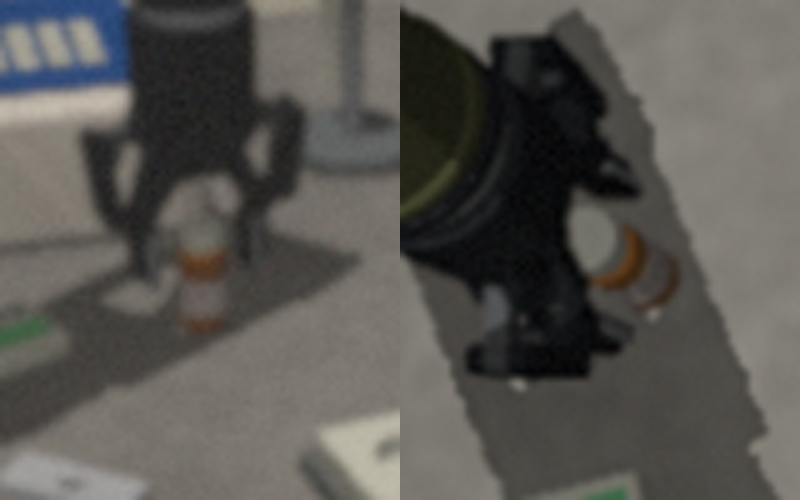

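```bash
python3 -m handwheel '[{"tx":0,"ty":0,"tz":0,"ax":0,"ay":0,"az":0,"grip":120},{"tx":0,"ty":0,"tz":0,"ax":0,"ay":0,"az":0,"grip":255},{"tx":0,"ty":0,"tz":0,"ax":0,"ay":0,"az":0,"grip":255},{"tx":0,"ty":0,"tz":0,"ax":0,"ay":0,"az":0,"grip":255},{"tx":0,"ty":0,"tz":0,"ax":0,"ay":0,"az":0,"grip":255}]';python3 -m handwheel '[{"tx":0,"ty":0,"tz":0,"ax":0,"ay":0,"az":0,"grip":255},{"tx":0,"ty":0,"tz":0,"ax":0,"ay":0,"az":0,"grip":255},{"tx":0,"ty":0,"tz":-10,"ax":0,"ay":0,"az":0,"grip":255},{"tx":0,"ty":0,"tz":-30,"ax":0,"ay":0,"az":0,"grip":255},{"tx":0,"ty":0,"tz":-60,"ax":0,"ay":0,"az":0,"grip":255}]' ; python3 plan.py 613.2 125.2 130 0; python3 look.py d3.png 582 357 80
```

```text
t: 29.87
ee_pos: [0.5817, 0.3573, 0.0469]
eef_rot: [0.707, 0.707, 0.0, -0.0]
wrist_force: [0.3, -1.2, 3.4]
gripper_width: 0.325
t: 30.28
ee_pos: [0.5787, 0.3557, 0.1037]
eef_rot: [0.707, 0.707, -0.004, -0.002]
wrist_force: [-0.3, 0.0, -0.9]
gripper_width: 0.332
pos [578.7 355.7 103.7] q [0.49 0.58 1.44 0.   1.13 0.49] F [-0.3  0.  -0.9] w 28.2 t 30.28
t [-230.6   34.3  -25.8] a [-0.008  0.003 -0.   ] dist 234.6
201 97
59 126
```

View pics/d3.png

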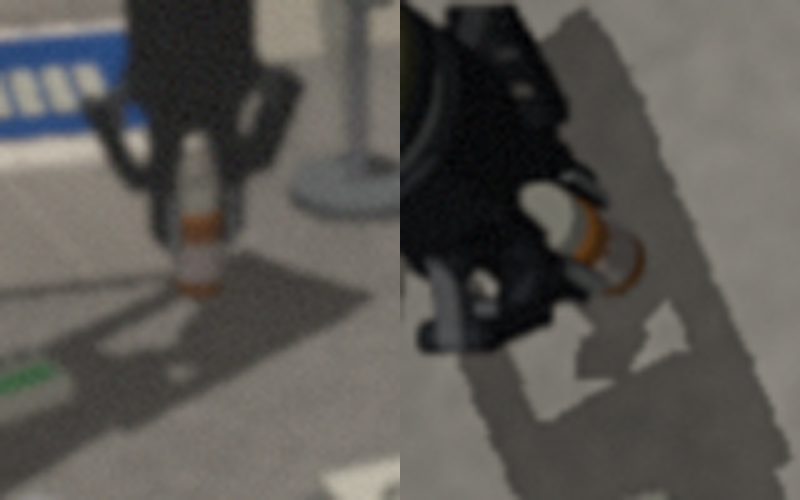

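```bash
python3 -m handwheel '[{"tx":-15,"ty":2,"tz":-20,"ax":0,"ay":0,"az":0,"grip":255},{"tx":-45,"ty":7,"tz":-25,"ax":0,"ay":0,"az":0,"grip":255},{"tx":-80,"ty":12,"tz":-25,"ax":0,"ay":0,"az":0,"grip":255},{"tx":-115,"ty":17,"tz":-25,"ax":0,"ay":0,"az":0,"grip":255},{"tx":-150,"ty":22,"tz":-25,"ax":0,"ay":0,"az":0,"grip":255}]'>/dev/null;python3 -m handwheel '[{"tx":-30,"ty":4,"tz":0,"ax":0,"ay":0,"az":0,"grip":255},{"tx":-60,"ty":8,"tz":0,"ax":0,"ay":0,"az":0,"grip":255},{"tx":-80,"ty":11,"tz":0,"ax":0,"ay":0,"az":0,"grip":255},{"tx":-80,"ty":11,"tz":0,"ax":0,"ay":0,"az":0,"grip":255},{"tx":-80,"ty":11,"tz":0,"ax":0,"ay":0,"az":0,"grip":255}]'>/dev/null;python3 -m handwheel '[{"tx":0,"ty":0,"tz":0,"ax":0,"ay":0,"az":0,"grip":255},{"tx":0,"ty":0,"tz":0,"ax":0,"ay":0,"az":0,"grip":255},{"tx":0,"ty":0,"tz":0,"ax":0,"ay":0,"az":0,"grip":255},{"tx":0,"ty":0,"tz":0,"ax":0,"ay":0,"az":0,"grip":255},{"tx":0,"ty":0,"tz":0,"ax":0,"ay":0,"az":0,"grip":255}]' ; python3 plan.py 613.2 125.2 61 0; python3 look.py d4.png 613 125 100
python3 - <<'E'
from h import *
np.set_printoptions(precision=4,suppress=True)
p=np.load("S1.npy",allow_pickle=True).item();c=cloud(p)
for k in ("bottle_c",):
    for r in ctrl.regions_of(k,p): 
        X=c[r["pixels"]]; print(r["confidence"],r["rect"],np.percentile(X,[2,50,98],axis=0))
E
```

```text
t: 31.63
ee_pos: [0.6142, 0.1281, 0.1312]
eef_rot: [0.707, 0.708, -0.0, -0.001]
wrist_force: [0.3, 0.4, -0.1]
gripper_width: 0.324
pos [614.2 128.1 131.2] q [0.14 0.48 1.54 0.   1.12 0.14] F [ 0.3  0.4 -0.1] w 27.6 t 31.63
t [-2.9 -0.9 70.2] a [-0.001 -0.001  0.001] dist 70.3
245 122
169 105
0.68 [309.3, 214.7, 10.1, 20.5] [[ 0.5971 -0.0605  0.0262]
 [ 0.6057 -0.0538  0.0485]
 [ 0.6208 -0.0366  0.0637]]
0.65 [280.6, 150.3, 11.1, 26.4] [[0.5952 0.1113 0.0869]
 [0.608  0.1176 0.125 ]
 [0.6241 0.136  0.1549]]
```

View pics/d4.png

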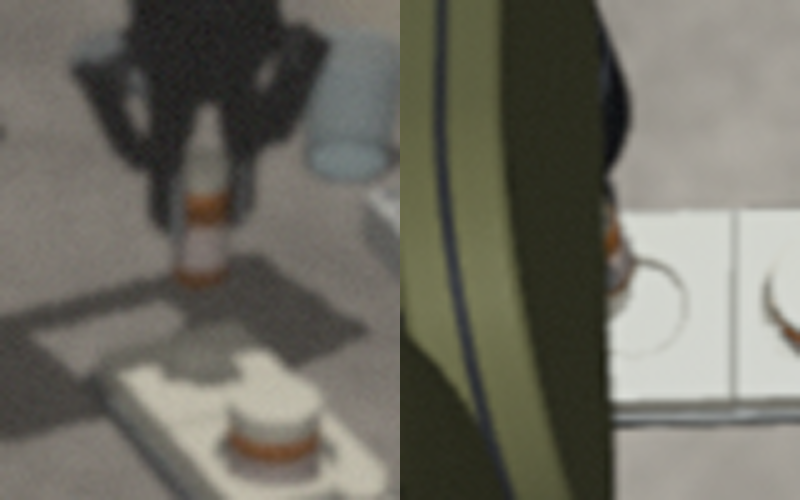

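```bash
python3 -m handwheel '[{"tx":-1,"ty":-0.9,"tz":15,"ax":0,"ay":0,"az":0,"grip":255},{"tx":-1,"ty":-0.9,"tz":35,"ax":0,"ay":0,"az":0,"grip":255},{"tx":-1,"ty":-0.9,"tz":47,"ax":0,"ay":0,"az":0,"grip":255},{"tx":-1,"ty":-0.9,"tz":51,"ax":0,"ay":0,"az":0,"grip":255},{"tx":-1,"ty":-0.9,"tz":51,"ax":0,"ay":0,"az":0,"grip":255}]'>/dev/null;python3 -m handwheel '[{"tx":0,"ty":0,"tz":0,"ax":0,"ay":0,"az":0,"grip":255},{"tx":0,"ty":0,"tz":0,"ax":0,"ay":0,"az":0,"grip":255},{"tx":0,"ty":0,"tz":0,"ax":0,"ay":0,"az":0,"grip":255},{"tx":0,"ty":0,"tz":0,"ax":0,"ay":0,"az":0,"grip":255},{"tx":0,"ty":0,"tz":0,"ax":0,"ay":0,"az":0,"grip":255}]' ; python3 plan.py 613.2 126.8 61 0; python3 look.py d5.png 613 125 60
```

```text
t: 32.62
ee_pos: [0.6138, 0.1262, 0.081]
eef_rot: [0.707, 0.707, 0.0, -0.0]
wrist_force: [0.2, 0.8, -0.3]
gripper_width: 0.329
pos [613.8 126.2  81. ] q [0.14 0.54 1.6  0.   1.01 0.13] F [ 0.2  0.8 -0.3] w 28.0 t 32.62
t [ 0.6 -0.6 20. ] a [ 0.    -0.001 -0.   ] dist 20.0
245 136
172 111
```

View pics/d5.png

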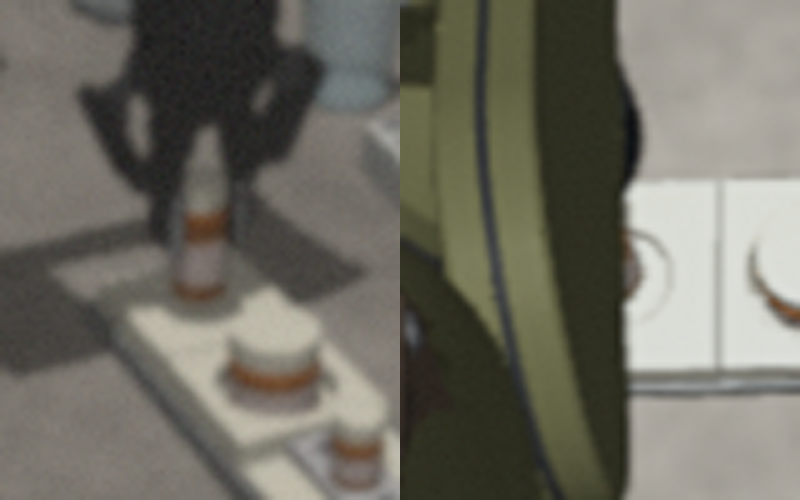

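```bash
python3 - <<'E'
from h import *
p=np.load("T1.npy",allow_pickle=True).item()
save(p,"d6.png",(205,140,50,50),12)
for q,z in (((220.3,168),.034),((226.4,167),.028)): print(q,atz(p,q,z)*1000)
E
```

```text
(220.3, 168) [606.7370019  113.01804101  34.        ]
(226.4, 167) [610.45715857 100.67550787  28.        ]
```

View pics/d6.png

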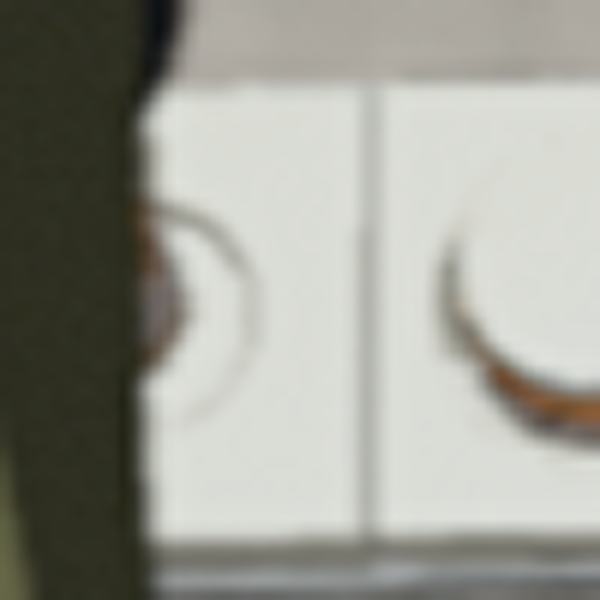

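```bash
python3 -m handwheel '[{"tx":-1.8,"ty":-0.6,"tz":0,"ax":0,"ay":0,"az":0,"grip":255},{"tx":-1.8,"ty":-0.6,"tz":4,"ax":0,"ay":0,"az":0,"grip":255},{"tx":-1.8,"ty":-0.6,"tz":8,"ax":0,"ay":0,"az":0,"grip":255},{"tx":-1.8,"ty":-0.6,"tz":12,"ax":0,"ay":0,"az":0,"grip":255},{"tx":-1.8,"ty":-0.6,"tz":12,"ax":0,"ay":0,"az":0,"grip":255}]';python3 -m handwheel '[{"tx":0,"ty":0,"tz":0,"ax":0,"ay":0,"az":0,"grip":255},{"tx":0,"ty":0,"tz":0,"ax":0,"ay":0,"az":0,"grip":255},{"tx":0,"ty":0,"tz":0,"ax":0,"ay":0,"az":0,"grip":255}]' ; python3 plan.py 613.2 124.7 61 0; python3 look.py d7.png 613 125 60
```

```text
t: 33.13
ee_pos: [0.6119, 0.1242, 0.067]
eef_rot: [0.707, 0.707, -0.001, -0.001]
wrist_force: [-0.8, -0.8, -1.8]
gripper_width: 0.33
t: 33.38
ee_pos: [0.6129, 0.1244, 0.0683]
eef_rot: [0.707, 0.707, -0.0, -0.0]
wrist_force: [-0.3, 0.8, -0.1]
gripper_width: 0.323
pos [612.9 124.4  68.3] q [0.13 0.55 1.61 0.   0.98 0.13] F [-0.3  0.8 -0.1] w 27.5 t 33.38
t [0.3 0.3 7.3] a [-0.001 -0.    -0.   ] dist 7.3
245 136
172 111
```

View pics/d7.png

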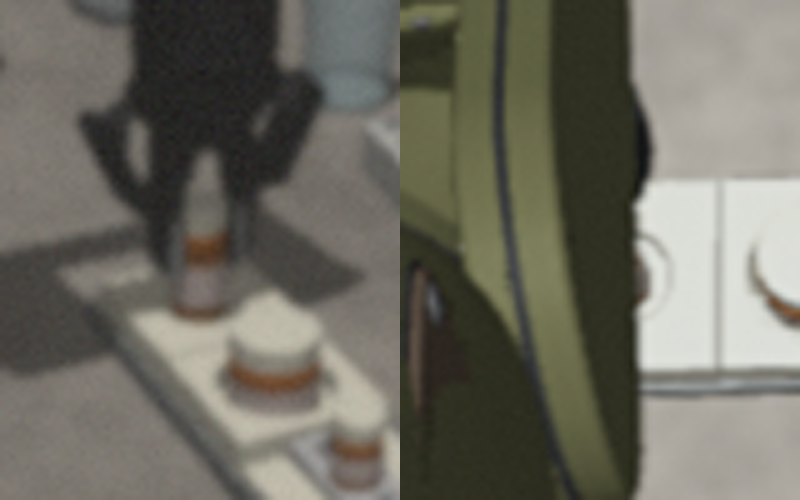

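No contact with the well's edge, and the foot is inside the mouth. I'll go on to the floor.

```bash
python3 -m handwheel '[{"tx":0,"ty":0,"tz":2,"ax":0,"ay":0,"az":0,"grip":255},{"tx":0,"ty":0,"tz":4,"ax":0,"ay":0,"az":0,"grip":255},{"tx":0,"ty":0,"tz":6,"ax":0,"ay":0,"az":0,"grip":255},{"tx":0,"ty":0,"tz":6.5,"ax":0,"ay":0,"az":0,"grip":255},{"tx":0,"ty":0,"tz":6.5,"ax":0,"ay":0,"az":0,"grip":255}]';python3 -m handwheel '[{"tx":0,"ty":0,"tz":0,"ax":0,"ay":0,"az":0,"grip":255},{"tx":0,"ty":0,"tz":0,"ax":0,"ay":0,"az":0,"grip":255},{"tx":0,"ty":0,"tz":0,"ax":0,"ay":0,"az":0,"grip":255}]'
```

```text
t: 33.9
ee_pos: [0.6125, 0.1243, 0.0614]
eef_rot: [0.707, 0.707, -0.0, -0.001]
wrist_force: [-0.1, 0.3, 0.2]
gripper_width: 0.33
t: 34.15
ee_pos: [0.6129, 0.1243, 0.0618]
eef_rot: [0.707, 0.707, -0.0, -0.0]
wrist_force: [0.2, -0.5, -0.5]
gripper_width: 0.33
```

```bash
python3 -m handwheel '[{"tx":0,"ty":0,"tz":0.7,"ax":0,"ay":0,"az":0,"grip":255},{"tx":0,"ty":0,"tz":1.2,"ax":0,"ay":0,"az":0,"grip":255},{"tx":0,"ty":0,"tz":1.2,"ax":0,"ay":0,"az":0,"grip":255},{"tx":0,"ty":0,"tz":1.2,"ax":0,"ay":0,"az":0,"grip":255},{"tx":0,"ty":0,"tz":1.2,"ax":0,"ay":0,"az":0,"grip":255}]'
```

```text
t: 34.57
ee_pos: [0.6129, 0.1244, 0.0609]
eef_rot: [0.707, 0.707, 0.0, -0.0]
wrist_force: [-0.4, 0.6, 1.5]
gripper_width: 0.334
```

```bash
python3 -m handwheel '[{"tx":0,"ty":0,"tz":0.7,"ax":0,"ay":0,"az":0,"grip":255},{"tx":0,"ty":0,"tz":0.7,"ax":0,"ay":0,"az":0,"grip":255},{"tx":0,"ty":0,"tz":0.7,"ax":0,"ay":0,"az":0,"grip":255}]'; python3 -m handwheel '[{"tx":0,"ty":0,"tz":0,"ax":0,"ay":0,"az":0,"grip":160},{"tx":0,"ty":0,"tz":0,"ax":0,"ay":0,"az":0,"grip":130},{"tx":0,"ty":0,"tz":0,"ax":0,"ay":0,"az":0,"grip":90},{"tx":0,"ty":0,"tz":0,"ax":0,"ay":0,"az":0,"grip":80},{"tx":0,"ty":0,"tz":0,"ax":0,"ay":0,"az":0,"grip":80}]';python3 -m handwheel '[{"tx":0,"ty":0,"tz":-15,"ax":0,"ay":0,"az":0,"grip":80},{"tx":0,"ty":0,"tz":-40,"ax":0,"ay":0,"az":0,"grip":80},{"tx":0,"ty":0,"tz":-75,"ax":0,"ay":0,"az":0,"grip":80},{"tx":0,"ty":0,"tz":-110,"ax":0,"ay":0,"az":0,"grip":80},{"tx":0,"ty":0,"tz":-130,"ax":0,"ay":0,"az":0,"grip":80}]';python3 -m handwheel '[{"tx":200,"ty":-60,"tz":0,"ax":0,"ay":0,"az":0,"grip":80},{"tx":200,"ty":-60,"tz":0,"ax":0,"ay":0,"az":0,"grip":80},{"tx":200,"ty":-60,"tz":0,"ax":0,"ay":0,"az":0,"grip":80},{"tx":200,"ty":-60,"tz":0,"ax":0,"ay":0,"az":0,"grip":80},{"tx":200,"ty":-60,"tz":0,"ax":0,"ay":0,"az":0,"grip":80}]'; python3 -m handwheel '[{"tx":80,"ty":-60,"tz":0,"ax":0,"ay":0,"az":0,"grip":80},{"tx":80,"ty":-60,"tz":0,"ax":0,"ay":0,"az":0,"grip":80},{"tx":80,"ty":-60,"tz":0,"ax":0,"ay":0,"az":0,"grip":80},{"tx":80,"ty":-60,"tz":0,"ax":0,"ay":0,"az":0,"grip":80},{"tx":80,"ty":-60,"tz":0,"ax":0,"ay":0,"az":0,"grip":80}]'
python3 - <<'E'
from h import *
np.set_printoptions(precision=4,suppress=True)
T=ctrl.camera("top");S=ctrl.camera("side"); save(T,"eT.png",(160,110,190,110),4.2);save(S,"eS.png",(240,140,130,120),4.8);save(T,"eTf.png",sc=1.4)
ex={"bottle":(.6132,.125,.082),"jar":(.6132,.039,.060),"vial":(.613,-.0466,.062)}
for n,p in (("T",T),("S",S)):
    c=cloud(p)
    for k,e in ex.items():
        m=(abs(c[...,0]-e[0])<.035)&(abs(c[...,1]-e[1])<.035)&(abs(c[...,2]-e[2])<.006)
        X=c[m]; print(n,k,m.sum(),"mid",(np.percentile(X,3,axis=0)+np.percentile(X,97,axis=0))/2,"exp",e,"zmed",np.median(X[:,2]))
E
```

```text
t: 34.82
ee_pos: [0.6129, 0.1244, 0.0608]
eef_rot: [0.707, 0.707, 0.0, -0.0]
wrist_force: [-1.8, -0.2, 7.4]
gripper_width: 0.327
t: 35.23
ee_pos: [0.6127, 0.1243, 0.0596]
eef_rot: [0.707, 0.707, -0.0, -0.001]
wrist_force: [-0.1, -0.9, -0.1]
gripper_width: 0.687
t: 35.65
ee_pos: [0.6144, 0.1245, 0.1936]
eef_rot: [0.707, 0.707, 0.002, 0.001]
wrist_force: [1.3, -0.2, 0.1]
gripper_width: 0.688
t: 36.07
ee_pos: [0.5523, 0.3253, 0.1901]
eef_rot: [0.707, 0.707, -0.0, -0.0]
wrist_force: [-0.2, 0.3, 0.3]
gripper_width: 0.687
t: 36.48
ee_pos: [0.4922, 0.4046, 0.1899]
eef_rot: [0.706, 0.708, -0.0, -0.0]
wrist_force: [-1.0, -0.1, -0.1]
gripper_width: 0.688
T bottle 152 mid [0.6123 0.1242 0.0811] exp (0.6132, 0.125, 0.082) zmed 0.08142434479468348
T jar 369 mid [0.612  0.0399 0.0594] exp (0.6132, 0.039, 0.06) zmed 0.059342592689027154
T vial 112 mid [ 0.6118 -0.0448  0.0608] exp (0.613, -0.0466, 0.062) zmed 0.061299574112644896
S bottle 65 mid [0.6099 0.1239 0.0802] exp (0.6132, 0.125, 0.082) zmed 0.08163275082208195
S jar 175 mid [0.6093 0.0375 0.0587] exp (0.6132, 0.039, 0.06) zmed 0.06006971770680049
S vial 73 mid [ 0.6092 -0.0469  0.0605] exp (0.613, -0.0466, 0.062) zmed 0.0620992467203046
```

View pics/eT.png

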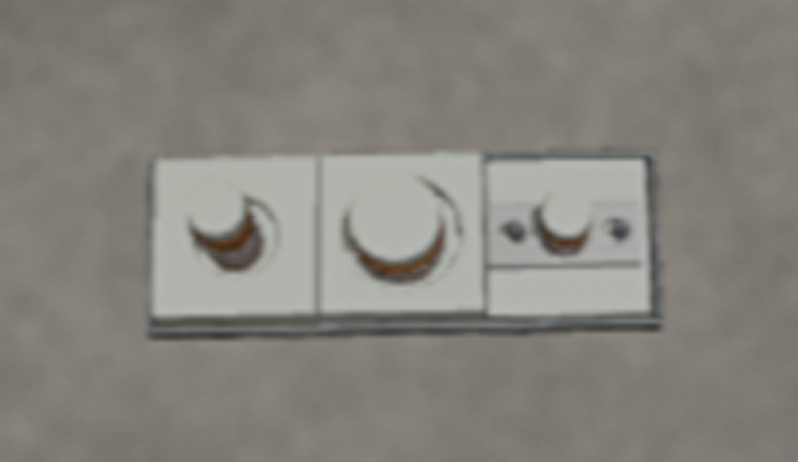

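View pics/eS.png

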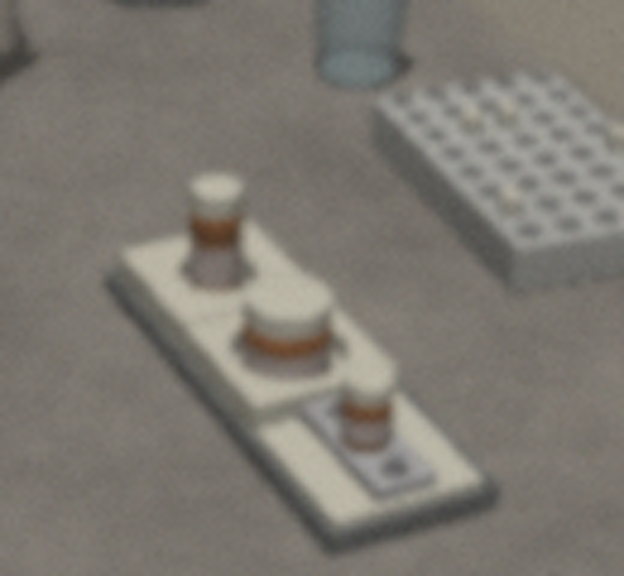

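View pics/eTf.png

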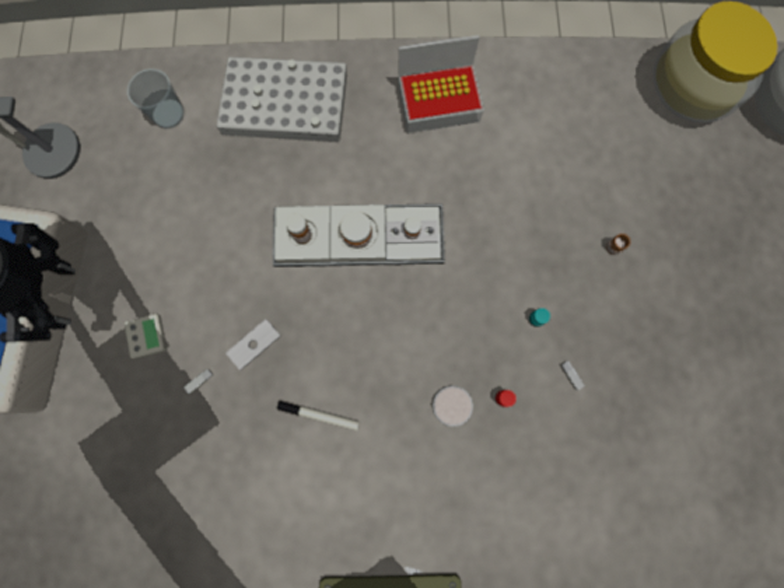

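All three stand upright at the right heights, and the look-alikes are where they were. I'll lift the arm a little clear of the analyser and hand in.

```bash
python3 -m handwheel '[{"tx":0,"ty":0,"tz":-30,"ax":0,"ay":0,"az":0,"grip":80},{"tx":0,"ty":0,"tz":-50,"ax":0,"ay":0,"az":0,"grip":80},{"tx":0,"ty":0,"tz":-50,"ax":0,"ay":0,"az":0,"grip":80},{"tx":0,"ty":0,"tz":-50,"ax":0,"ay":0,"az":0,"grip":80},{"tx":0,"ty":0,"tz":-50,"ax":0,"ay":0,"az":0,"grip":80}]'; python3 -c "
from workcell import ctrl
print(ctrl.hand_in())"
```

```text
t: 37.0
ee_pos: [0.4937, 0.4023, 0.2396]
eef_rot: [0.708, 0.706, -0.001, -0.0]
wrist_force: [0.2, -0.2, 0.2]
gripper_width: 0.69
the job is handed in; nothing more can be done
None
```

I packed the caddy and handed the job in at about 37 s of the 104 s allowed. The hand-in gives no verdict, so what follows is only what my own checks showed.

- **Spacer:** it went over both pins and lies flat, with both pins visible through its holes.
- **Vial, jar and bottle:** the vial stands on the spacer between the pins, the jar is in the wide well, and the bottle is in the narrow one. I lowered each onto its seat to a light contact of about 4–7 N before releasing it.
- **Last pictures:** all three glass pieces are upright, with tops at about 61–62, 59–60 and 81–82 mm (nominal 62, 60 and 82 mm). The top camera puts each within about 2.5 mm of its block's middle.
- **Look-alikes:** the one-hole plate, the open vial and the red and turquoise vials show no visible movement in the pictures; I did not measure them again. The arm was clear of everything.

**Disagreement:** the side camera reads x about 2–3 mm lower than the top camera. Its earlier bias against the gripper, about 1–1.5 mm, explains part of that. For the bottle's position between the jaws, the two cameras differed by about 4 mm in y before the last descent. I aimed between them, and it went in without touching the well's edge.

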